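# Get the block plane out from behind the tins

### The job

The block plane lies at the back of the wooden caddy, hemmed in by the filler tin, the glue bottle and the screw jar. First stand all three of them on the black rubber mat, leaving the plane where it is; then take out the plane and lay it sole down on its rest, centred lengthwise between the two end strips; and only then put the tin, the bottle and the jar back in the caddy, each upright on exactly the spot where it stood before. Do not knock anything over, and leave the tape measure, the try square and the paint can alone.

Things in the scene. Friction and masses are not known exactly. Their poses are not given: they have to be found in the camera images.
- tin: Filler tin: bare-metal cylinder, 62 mm diameter, 100 mm tall, about 0.4 kg. Origin: centre of its underside, z up. Starts in any of the three places of the caddy's front row, 10 to 28 mm from its neighbours. Grip it about 75 mm above its underside, fingers closing along the caddy's x: there they pass over the plane.
- bottle: Glue bottle: white plastic, straight body 50 mm diameter up to 90 mm, then a shoulder and a narrow grey spout, 128 mm tall overall, about 0.28 kg. Origin: centre of its underside, z up. Starts in any of the three places of the caddy's front row. Grip its straight body about 75 mm above its underside, closing along the caddy's x.
- jar: Screw jar: amber glass 56 mm diameter up to 80 mm, with a black lid 55 mm diameter, 96 mm tall overall, about 0.35 kg. Origin: centre of its underside, z up. Starts in any of the three places of the caddy's front row. Grip it about 75 mm above its underside, closing along the caddy's x.
- plane: Metal block plane on its sole, 160 (x) x 46 (y) mm; flat-sided body in its middle 80 mm, 34 mm high; wooden knob at +x, 48 mm high; about 0.65 kg. Origin: centre of its underside. Starts lengthwise along the caddy's y, 5 to 20 mm behind (+x of) the row: too tight for a finger until that is cleared; 40 mm free behind it. Grip across its middle, TCP 24 mm above its underside.
- caddy: Wooden open tray, fixed: 196 (x) x 280 (y) x 26 mm high, walls and floor 8 mm thick. Origin: centre of its underside, on the bench; x points away from the robot, within 0.3 rad. Front-row places at about x = -45 mm, y = -75, 0, +75 mm in this frame, each a few mm off; each object goes back to where it itself stood at the start, within 15 mm.
- mat: Black rubber mat, fixed, 300 (x) x 130 (y) x 4 mm thick, the side area, on one side of the caddy (left or right). Origin at the centre of its underside, on the bench. The tin, bottle and jar are parked upright anywhere on it, with their centres over the mat; nothing is attached to it.
- rest: Plane rest, fixed: light wooden board 220 (x) x 90 (y) x 10 mm, a dark strip 14 mm wide, 12 mm higher, across each end, 192 mm between them; long sides open. Origin: centre of its underside, on the bench, across the caddy from the mat. Plane goes with its centre over this origin (within 15 mm), length along x (0.15 rad), either way round, its underside 10 mm above.
- tape: Bystander: black and yellow tape measure, 66 x 36 x 60 mm, standing on the bench between robot and caddy. Origin at the centre of its underside. Not to be moved.
- square: Bystander: try square lying on the bench beyond the caddy: dark wooden stock 20 x 110 x 16 mm, thin steel blade 120 mm long. Origin under the middle of the stock. Not to be moved.
- paint: Bystander: white paint can, 84 mm diameter, 77 mm tall, 0.5 kg, on the bench beyond the caddy. Origin at the centre of its underside. Not to be moved.
There are look-alikes about, which are no part of the job. What is shaped like the jar but pink or purple is not meant.

How it is judged (in metres and radians):
On the way, in this order (a step that is already met when the one before it is completed fails the run):
1. tin, bottle and jar all stand upright on the mat, released, and the plane has not been moved (20 mm) (x of tin in the frame of mat between -0.15 and 0.15 m and y of tin in the frame of mat between -0.065 and 0.065 m and z of tin in the frame of mat between 0 and 0.01 m and angle between each of tin, bottle, jar's own z axis and vertical below 0.1 rad and linear speed of each of tin, bottle, jar below 0.03 m/s and contact force between the fingers and tin below 0.2 N and x of bottle in the frame of mat between -0.15 and 0.15 m and y of bottle in the frame of mat between -0.065 and 0.065 m and z of bottle in the frame of mat between 0 and 0.01 m and contact force between the fingers and bottle below 0.2 N and x of jar in the frame of mat between -0.15 and 0.15 m and y of jar in the frame of mat between -0.065 and 0.065 m and z of jar in the frame of mat between 0 and 0.01 m and contact force between the fingers and jar below 0.2 N and distance of plane from where it was at the start of the episode below 0.02 m), for 0.2 s.
2. the plane lies on its rest, released, while tin, bottle and jar still stand on the mat (horizontal distance between plane and rest below 0.015 m and angle between the x axis of plane and the x axis of rest, either way round below 0.15 rad and z of plane in the frame of rest between 0.005 and 0.015 m and angle between plane's own z axis and vertical below 0.08 rad and linear speed of each of plane, tin, bottle, jar below 0.03 m/s and contact force between the fingers and plane below 0.2 N and x of tin in the frame of mat between -0.15 and 0.15 m and y of tin in the frame of mat between -0.065 and 0.065 m and z of tin in the frame of mat between 0 and 0.01 m and angle between each of tin, bottle, jar's own z axis and vertical below 0.1 rad and contact force between the fingers and tin below 0.2 N and x of bottle in the frame of mat between -0.15 and 0.15 m and y of bottle in the frame of mat between -0.065 and 0.065 m and z of bottle in the frame of mat between 0 and 0.01 m and contact force between the fingers and bottle below 0.2 N and x of jar in the frame of mat between -0.15 and 0.15 m and y of jar in the frame of mat between -0.065 and 0.065 m and z of jar in the frame of mat between 0 and 0.01 m and contact force between the fingers and jar below 0.2 N), for 0.2 s.
At the end, for the whole second after the job is handed in: The plane lies flat on its rest, centre within 15 mm of the rest's centre and lengthwise within 0.15 rad; the tin, the bottle and the jar each stand upright within 15 mm of where each stood at the start; all released and at rest (horizontal distance between plane and rest below 0.015 m and angle between the x axis of plane and the x axis of rest, either way round below 0.15 rad and z of plane in the frame of rest between 0.005 and 0.015 m and angle between plane's own z axis and vertical below 0.08 rad and linear speed of each of plane, tin, bottle, jar below 0.03 m/s and contact force between the fingers and plane below 0.2 N and angular speed of each of plane, tin, bottle, jar below 0.3 rad/s and distance of each of tin, bottle, jar from where it was at the start of the episode below 0.015 m and angle between each of tin, bottle, jar's own z axis and vertical below 0.1 rad and contact force between the fingers and tin below 0.2 N and contact force between the fingers and bottle below 0.2 N and contact force between the fingers and jar below 0.2 N); the robot touches nothing.
It fails at once if the tin, the bottle, the jar or the plane is tipped by more than 0.6 rad (angle between any of tin, bottle, jar, plane's own z axis and vertical above 0.6 rad).
It fails at once if the tape measure, try square or paint can is moved by more than 20 mm (distance of any of tape, square, paint from where it was at the start of the episode above 0.02 m).
It also fails if it takes over 144 s, if anything falls off the work surface, if the arm or the gripper's body presses on something with over 40 N, if the wrist force passes 120 N, or if a joint passes its speed limit or range.

### The arm

A 6-joint arm with a two-finger parallel gripper is mounted at the origin on the work surface. World frame = base frame: x ahead of the robot, y to its left, z up, the work surface at z = 0. Lengths are in m, angles in degrees, forces in N, time in s.
With the tool pointing down it reaches from about 0.35 to 0.875 m from the base axis. Payload 4.2 kg.
Tool frame: the origin (TCP) lies between the finger pads, 19 mm behind the fingertips; this is the grasp point; z points along the fingers, y is the line along which they close (so a half turn about z gives the same grasp; the last joint's range is limited). The gripper opens to 87 mm and grips with 3 to 60 N. Pads are 19 mm wide; open, the fingers measure 117 mm over their backs; the gripper's body (75 mm by 190 mm) begins 51 mm behind the grasp point.
Start: joints at [88.327, 22.042, 0.453, 0, -68.411, -14.817], TCP at [0.177, 0.599, 0.241] pointing down, gripper open.
Joint ranges: [-179.83, 179.83], [-69.29, 118.12], [-61.27, 80.66], [-181.25, 117.63], [-171.15, -9.14], [-177.46, 177.46]. Speed limits (degrees/s): [159.86, 159.86, 180, 180, 180, 180].

### API

Orientations are given as a 3x3 rotation matrix whose columns are the frame's x, y, z axes.
In Python, from station import * gives the robot as it stands. The module is installed in compiled form; this text tells all that it offers.
- The arm moves only by the tool servo_tool, never from a script. Its argument "deltas" is a list of rows, each an object of numbers: "tx", "ty", "tz": the shift along the tool's x, y, z in mm; "ax", "ay", "az": the turn, a rotation vector about the tool's x, y, z in rad; "claw": the finger opening in mm, from 0 to 87. In form: [{"tx": .., "ty": .., "tz": .., "ax": .., "ay": .., "az": .., "claw": ..}, ...]. A call has 1 to 12 rows; each row is the pose to reach, as a shift and turn from the pose commanded when the call began, along the tool's axes at that moment; what a row does not reach only later rows make up. A row lasts 1/12 s, in which the tool goes at most 41.7 mm and 7.16 degrees, less where a joint would pass 70% of its speed; a pose out of reach is approached as far as the arm can. A call with a gripper value outside its range is refused whole. The fingers move at their own pace and stop on an object; the grip force is fixed at half the most. Time passes only in rows, so rows that repeat a pose let the fingers close. It gives the time, the measured TCP pose, the force, the opening and the grip force at its end, in the units of the state.
- sense(): the state, without advancing time (a new reading comes with each control period).
- capture(name): name is "scene" or "side" or "wrist"; returns the picture (480x640x3 uint8, blue, green, red); there is no depth.
- calibration(name): a dict with "fx", "fy", "cx", "cy" (pixels), "dist" ([k1, k2, p1, p2, k3] as OpenCV has them; the pictures are not rectified), "cam_to_world" (4x4, takes a point from camera to world coordinates); the wrist camera has in their place "hand_eye" (4x4, takes a point from camera to tool coordinates, whose origin is the TCP and whose axes are the flange's). Camera axes: x right, y down, z forward; pixel columns grow to the right and rows downward; lengths in m; the calibration is good to about 2 mm. A picture is of the moment at which its call begins: read the wrist's pose just before it. calibration takes no time and is no camera call.
- finish_job(): hands the job in; it is judged then, once.
Trained networks look in the newest picture that a camera, given by its name, has taken for a name from the list of things; names that differ only in an ending like _2 or _b are one class to them, and where a whole thing is asked for, a point or a joint stands for the part that bears it (a point fixed in the world has none). Each returns a list of dicts, best first, with "confidence" (0 to 1); they miss things now and then, are a little off and sometimes report something else, mostly with a low value. They report only what shows in the picture. A call takes as long as a camera call. They do not tell look-alikes from the thing itself.
- recognise(label, camera): "xyz" ([x, y, z] in m, in the coordinates of the camera as it stood for that picture, good to about 4 mm: the middle of the surface that is visible of it).
- trace(label, camera): "mask" (480x640 bool, what is visible of it).
The state is a dict: "time_s": time; "joints": joint angles; "joint_velocities": joint speeds; "effort": joint torques, N m; "tcp_pos": TCP position; "ee_rot": TCP orientation; "wrist_force": force on the tool from outside, world axes, zero at the start; "moment": the same for the moment, N m; "gripper_width": opening from 0.0 (shut) to 1.0 (fully open); "gripper_force": force on a finger pad.
Only numpy, scipy, OpenCV 4.12 (cv2) and the standard library are available. Lean on these libraries where they do the work, as an engineer would, in place of code of your own. Each camera call takes 0.05 s, during which the arm holds its last target. There are 200 camera calls.

## Working session

There is one attempt and no reset: what is moved stays moved. The work goes in short steps, Python scripts to look and compute and a tool call to move; the robot and the scene stay as the last step left them, time stands still between calls to the robot, and variables do not carry over. Pictures are saved under pics/ and viewed, at most 14 in all, crops included, and the job is handed in when it is done.

Besides the shell and the picture viewer there is one more tool, called after "Request:" as name(argument=value, ...) on one line, values as JSON. servo_tool: Moves the arm, as the interface text tells. Its arguments: {"type":"object","properties":{"deltas":{"type":"array","items":{"type":"object","properties":{"tx":{"type":"number"},"ty":{"type":"number"},"tz":{"type":"number"},"ax":{"type":"number"},"ay":{"type":"number"},"az":{"type":"number"},"claw":{"type":"number"}}}}},"required":["deltas"]}

```bash
mkdir -p pics
cat > h.py <<'E'
from station import *
import numpy as np, cv2
def c2w(name):
    c=calibration(name)
    if name!="wrist": return np.array(c["cam_to_world"])
    s=sense();T=np.eye(4);T[:3,:3]=np.array(s["ee_rot"]);T[:3,3]=s["tcp_pos"]
    return T@np.array(c["hand_eye"])
def K(c): return np.array([[c["fx"],0,c["cx"]],[0,c["fy"],c["cy"]],[0,0,1.]])
def onplane(name,px,z,T=None):
    c=calibration(name);T=c2w(name) if T is None else T
    u=cv2.undistortPoints(np.array(px,float).reshape(-1,1,2),K(c),np.array(c["dist"]))[:,0]
    d=np.c_[u,np.ones(len(u))]@T[:3,:3].T; o=T[:3,3]
    return o+d*((z-o[2])/d[:,2])[:,None]
def proj(name,P,T=None):
    c=calibration(name);T=c2w(name) if T is None else T;W=np.linalg.inv(T)
    return cv2.projectPoints(np.array(P,float).reshape(-1,1,3),cv2.Rodrigues(W[:3,:3])[0],W[:3,3],K(c),np.array(c["dist"]))[0][:,0]
E
python3 - <<'E'
from h import *
s=sense();print(s["time_s"],s["tcp_pos"],np.round(s["ee_rot"],3).tolist())
for n in ("scene","side","wrist"):
    cv2.imwrite(f"pics/{n}0.png",capture(n)); T=c2w(n); print(n,T[:3,3].round(3),T[:3,2].round(2))
for n in ("scene","side"):
  T=c2w(n)
  for l in ("tin","bottle","jar","plane","caddy","mat","rest","tape","square","paint"):
    for r in recognise(l,n):
        if r["confidence"]>.2: print(n,l,round(r["confidence"],2),(T@np.r_[r["xyz"],1])[:3].round(3))
E
```

```text
0.0 [0.17722132 0.59873054 0.24015127] [[0.959, -0.284, -0.001], [-0.284, -0.959, -0.002], [0.0, 0.002, -1.0]]
scene [ 0.904 -0.238  0.637] [-0.47  0.35 -0.81]
side [0.061 0.517 0.838] [ 0.46 -0.5  -0.73]
wrist [0.24  0.58  0.384] [-0.23  0.07 -0.97]
scene tin 0.76 [ 0.536 -0.089  0.101]
scene bottle 0.87 [ 0.527 -0.009  0.088]
scene jar 0.89 [0.515 0.06  0.085]
scene jar 0.81 [ 0.761 -0.034  0.095]
scene jar 0.62 [ 0.403 -0.111  0.077]
scene jar 0.59 [0.394 0.105 0.082]
scene jar 0.37 [ 0.525 -0.011  0.086]
scene plane 0.64 [ 0.583 -0.03   0.04 ]
scene caddy 0.87 [ 0.604 -0.03   0.005]
scene mat 0.76 [0.485 0.289 0.001]
scene rest 0.86 [ 0.462 -0.315  0.013]
scene tape 0.57 [0.39  0.016 0.053]
scene square 0.71 [ 0.756 -0.241  0.015]
scene paint 0.85 [0.767 0.172 0.075]
side tin 0.69 [ 0.502 -0.066  0.091]
side bottle 0.97 [0.504 0.009 0.08 ]
side jar 0.87 [ 0.368 -0.09   0.076]
side jar 0.66 [0.491 0.078 0.085]
side jar 0.66 [0.37  0.13  0.084]
side jar 0.55 [ 0.739 -0.011  0.066]
side plane 0.79 [0.575 0.002 0.039]
side caddy 0.73 [0.563 0.046 0.003]
side mat 0.97 [0.454 0.294 0.001]
side rest 0.79 [ 0.451 -0.311  0.009]
side rest 0.26 [ 0.79  -0.247  0.006]
side tape 0.74 [0.732 0.201 0.073]
side tape 0.59 [0.355 0.036 0.056]
side square 0.67 [ 0.788 -0.249  0.004]
side square 0.5 [0.734 0.197 0.073]
side paint 0.57 [0.732 0.198 0.074]
```

View pics/scene0.png

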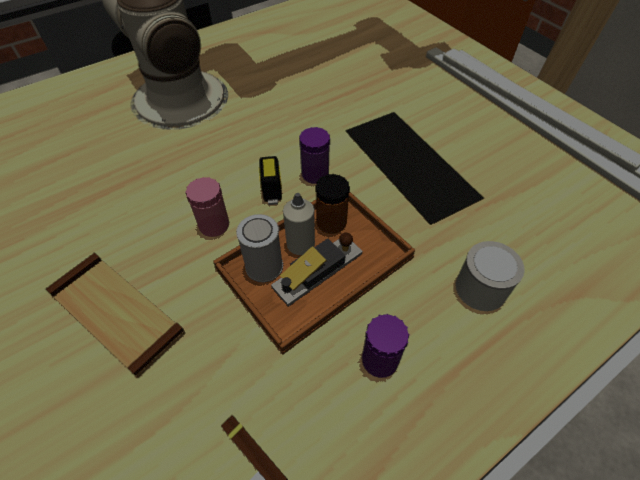

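View pics/side0.png

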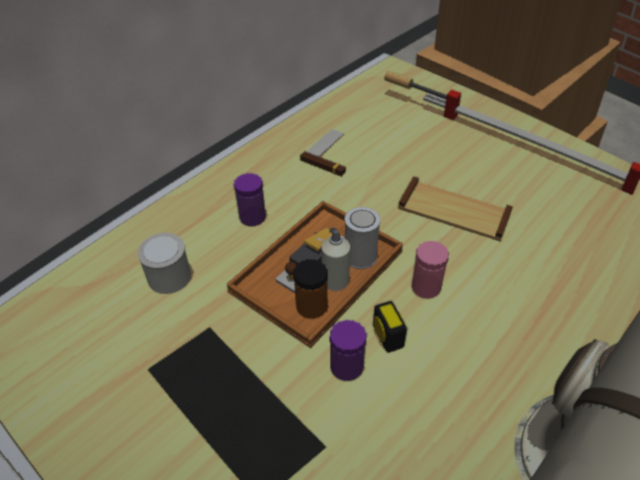

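Jar candidates in the scene picture are amber in the caddy (332,205), purple (315,155), pink (208,207) and purple (384,345). I choose the amber one. Bottle is at (299,225), tin at (261,248), plane at (318,268), mat at (412,165) and rest at (115,312).

Next I fit the known shapes to the masks in both views.

```bash
cat > fit.py <<'E'
from h import *
from scipy.optimize import minimize
a=np.linspace(0,2*np.pi,24,endpoint=False)
def cyl(prof): return np.vstack([np.c_[r*np.cos(a),r*np.sin(a),0*a+z] for r,z in prof])
def box(x,y,h): return np.array([[sx*x/2,sy*y/2,z] for sx in(-1,1) for sy in(-1,1) for z in(0,h)])
M=dict(tin=cyl([(.031,0),(.031,.1)]),bottle=cyl([(.025,0),(.025,.09),(.006,.128)]),jar=cyl([(.028,0),(.028,.08),(.0275,.096)]),
 caddy=box(.196,.28,.026),mat=box(.3,.13,.004),rest=box(.22,.09,.01),plane=box(.16,.046,.02))
M["rest"]=np.vstack([M["rest"],box(.22,.09,.022)])
def place(m,p,z0):
    c,s=np.cos(p[2]),np.sin(p[2]); return m@np.array([[c,s,0],[-s,c,0],[0,0,1]])+[p[0],p[1],z0]
def sil(name,P,T):
    im=np.zeros((480,640),np.uint8); h=cv2.convexHull((proj(name,P,T)*16).astype(np.int32))
    cv2.fillConvexPoly(im,h,1,cv2.LINE_8,4); return im>0
def fit(label,masks,p0,z0,yaw,hull):
    # masks: {cam:(mask,T)}
    if hull:
        for k,(m,T) in masks.items():
            pts=np.argwhere(m)[:,::-1].astype(np.int32); z=np.zeros((480,640),np.uint8); cv2.fillConvexPoly(z,cv2.convexHull(pts),1); masks[k]=(z>0,T)
    def f(p):
        p=np.r_[p,0] if len(p)==2 else p; v=0
        for n,(m,T) in masks.items():
            s=sil(n,place(M[label],p,z0),T); v-=(s&m).sum()/(s|m).sum()
        return v/len(masks)
    x0=np.array(p0[:3 if yaw else 2],float); d=[.02,.02,.15][:len(x0)]
    r=minimize(f,x0,method="Nelder-Mead",options=dict(initial_simplex=np.vstack([x0]+[x0+np.eye(len(x0))[i]*d[i] for i in range(len(x0))]),xatol=2e-4,fatol=1e-4))
    return r.x,-r.fun
def getmask(label,cam,p0,z):
    T=c2w(cam); q=proj(cam,[[p0[0],p0[1],z]],T)[0]
    best=None
    for r in trace(label,cam):
        m=np.array(r["mask"])
        if m.sum()<50: continue
        d=np.linalg.norm(np.argwhere(m)[:,::-1].mean(0)-q)
        if best is None or d<best[0]: best=(d,m)
    return best,T
E
python3 - <<'E'
from fit import *
for n in("scene","side"): capture(n)
I=dict(tin=(.515,-.08,0,.008,.05),bottle=(.51,0,0,.008,.06),jar=(.5,.07,0,.008,.05),caddy=(.57,0,.2,0,.02),mat=(.47,.29,.2,0,0),rest=(.455,-.313,.2,0,.01),plane=(.58,-.015,1.7,.008,.02))
for l,(x,y,w,z0,zc) in I.items():
    ms={}
    for n in("scene","side"):
        b,T=getmask(l,n,(x,y),zc)
        if b and b[0]<40: ms[n]=(b[1],T)
    y_=l in("caddy","mat","rest","plane"); out=[]
    for sel in (list(ms),)+tuple([k] for k in ms):
        p,v=fit(l,{k:ms[k] for k in sel},(x,y,w),z0,y_,y_)
        print(l,sel,p.round(4),round(v,3))
E
```

```text
tin ['scene', 'side'] [ 0.5146 -0.0819] 0.928
tin ['scene'] [ 0.5157 -0.0815] 0.973
tin ['side'] [ 0.5137 -0.0813] 0.889
bottle ['scene', 'side'] [ 0.5112 -0.0059] 0.881
bottle ['scene'] [ 0.5104 -0.0056] 0.916
bottle ['side'] [ 0.5101 -0.006 ] 0.843
jar ['scene', 'side'] [0.5027 0.0679] 0.935
jar ['scene'] [0.5034 0.0684] 0.943
jar ['side'] [0.503 0.066] 0.952
caddy ['scene', 'side'] [ 0.556  -0.0047  0.0662] 0.966
caddy ['scene'] [ 0.5564 -0.0054  0.0655] 0.973
caddy ['side'] [ 0.5525 -0.0029  0.0635] 0.979
mat ['scene', 'side'] [ 0.465   0.2927 -0.0898] 0.976
mat ['scene'] [ 0.4661  0.2925 -0.0939] 0.98
mat ['side'] [ 0.4649  0.2943 -0.0969] 0.982
rest ['scene', 'side'] [ 0.4534 -0.3148  0.2788] 0.977
rest ['scene'] [ 0.4538 -0.3149  0.2783] 0.992
rest ['side'] [ 0.452  -0.3142  0.2643] 0.979
plane ['scene', 'side'] [ 0.576  -0.0109  1.6588] 0.858
plane ['scene'] [ 0.5741 -0.0127  1.6325] 0.896
plane ['side'] [ 0.5809 -0.0107  1.7008] 0.903
```

```bash
cat > d.py <<'E'
import sys
from h import *
from scipy.spatial.transform import Rotation as R
# usage: d.py x y z yaw(rad of tool y) ... prints the shift from the measured pose in mm/rad
def delta(x,y,z,yaw):
    s=sense(); E=np.array(s["ee_rot"]); c,q=np.cos(yaw),np.sin(yaw)
    Y=np.array([c,q,0]);Z=np.array([0,0,-1.]);G=np.c_[np.cross(Y,Z),Y,Z]
    t=E.T@(np.array([x,y,z])-s["tcp_pos"])*1000
    return t.round(1),R.from_matrix(E.T@G).as_rotvec().round(3)
if __name__=="__main__":
    a=list(map(float,sys.argv[1:]))
    for i in range(0,len(a),4): print(*delta(*a[i:i+4]))
    s=sense();print(s["time_s"],np.round(s["tcp_pos"],4),np.round(s["joints"],1),s["gripper_width"])
E
python3 d.py .5146 -.0819 .24 -3.0754
```

```text
[516.7 557.4   1.2] [0.    0.    1.217]
1.95 [0.1774 0.5993 0.2412] [ 88.3  22.    0.5  -0.  -68.4 -14.8] 1.004107341174714
```

Request:
servo_tool(deltas=[{"tx": 26, "ty": 28, "tz": 0, "az": 0.06, "claw": 87}, {"tx": 52, "ty": 56, "tz": 0, "az": 0.16, "claw": 87}, {"tx": 78, "ty": 84, "tz": 0, "az": 0.26, "claw": 87}, {"tx": 104, "ty": 112, "tz": 0, "az": 0.36, "claw": 87}, {"tx": 130, "ty": 140, "tz": 0, "az": 0.46, "claw": 87}, {"tx": 156, "ty": 168, "tz": 0, "az": 0.56, "claw": 87}, {"tx": 182, "ty": 196, "tz": 0, "az": 0.66, "claw": 87}, {"tx": 208, "ty": 224, "tz": 0, "az": 0.76, "claw": 87}, {"tx": 234, "ty": 252, "tz": 0, "az": 0.86, "claw": 87}, {"tx": 260, "ty": 280, "tz": 0, "az": 0.96, "claw": 87}, {"tx": 280, "ty": 302, "tz": 0, "az": 1.06, "claw": 87}, {"tx": 290, "ty": 313, "tz": 0, "az": 1.16, "claw": 87}])

```text
schema error: expected keys tx, ty, tz, ax, ay, az, claw
```

```bash
python3 d.py .5146 -.0819 .24 -3.0754
```

```text
[516.7 557.4   1.2] [0.    0.    1.217]
1.95 [0.1774 0.5993 0.2412] [ 88.3  22.    0.5  -0.  -68.4 -14.8] 1.004107341174714
```

Request:
servo_tool(deltas=[{"tx": 26, "ty": 28, "tz": 0, "ax": 0, "ay": 0, "az": 0.06, "claw": 87}, {"tx": 52, "ty": 56, "tz": 0, "ax": 0, "ay": 0, "az": 0.16, "claw": 87}, {"tx": 78, "ty": 84, "tz": 0, "ax": 0, "ay": 0, "az": 0.26, "claw": 87}, {"tx": 104, "ty": 112, "tz": 0, "ax": 0, "ay": 0, "az": 0.36, "claw": 87}, {"tx": 130, "ty": 140, "tz": 0, "ax": 0, "ay": 0, "az": 0.46, "claw": 87}, {"tx": 156, "ty": 168, "tz": 0, "ax": 0, "ay": 0, "az": 0.56, "claw": 87}, {"tx": 182, "ty": 196, "tz": 0, "ax": 0, "ay": 0, "az": 0.66, "claw": 87}, {"tx": 208, "ty": 224, "tz": 0, "ax": 0, "ay": 0, "az": 0.76, "claw": 87}, {"tx": 234, "ty": 252, "tz": 0, "ax": 0, "ay": 0, "az": 0.86, "claw": 87}, {"tx": 260, "ty": 280, "tz": 0, "ax": 0, "ay": 0, "az": 0.96, "claw": 87}, {"tx": 280, "ty": 302, "tz": 0, "ax": 0, "ay": 0, "az": 1.06, "claw": 87}, {"tx": 290, "ty": 313, "tz": 0, "ax": 0, "ay": 0, "az": 1.16, "claw": 87}])

```text
time_s: 2.95
tcp_pos: [0.3671, 0.214, 0.2416]
ee_rot: [[0.115, -0.993, 0.0], [-0.993, -0.115, 0.0], [-0.0, -0.0, -1.0]]
wrist_force: [0.3, -0.1, -0.6]
gripper_width: 0.997
gripper_force: 0.0
```

```bash
python3 d.py .5146 -.0819 .24 -3.0754
```

```text
[ 311.  -112.4    1.6] [-0.     0.     0.049]
2.95 [0.3671 0.214  0.2416] [ 52.3   2.  -25.6   0.  -62.3 -45.7] 0.9973380946938045
```

Request:
servo_tool(deltas=[{"tx": 30, "ty": -11, "tz": 0, "ax": 0, "ay": 0, "az": 0.049, "claw": 87}, {"tx": 65, "ty": -23, "tz": 0, "ax": 0, "ay": 0, "az": 0.049, "claw": 87}, {"tx": 100, "ty": -36, "tz": 0, "ax": 0, "ay": 0, "az": 0.049, "claw": 87}, {"tx": 135, "ty": -49, "tz": 0, "ax": 0, "ay": 0, "az": 0.049, "claw": 87}, {"tx": 170, "ty": -61, "tz": 0, "ax": 0, "ay": 0, "az": 0.049, "claw": 87}, {"tx": 205, "ty": -74, "tz": 0, "ax": 0, "ay": 0, "az": 0.049, "claw": 87}, {"tx": 240, "ty": -87, "tz": 0, "ax": 0, "ay": 0, "az": 0.049, "claw": 87}, {"tx": 270, "ty": -98, "tz": 0, "ax": 0, "ay": 0, "az": 0.049, "claw": 87}, {"tx": 295, "ty": -107, "tz": 0, "ax": 0, "ay": 0, "az": 0.049, "claw": 87}, {"tx": 308, "ty": -111, "tz": 0, "ax": 0, "ay": 0, "az": 0.049, "claw": 87}, {"tx": 311, "ty": -112.4, "tz": 0, "ax": 0, "ay": 0, "az": 0.049, "claw": 87}, {"tx": 311, "ty": -112.4, "tz": 0, "ax": 0, "ay": 0, "az": 0.049, "claw": 87}])

```text
time_s: 3.95
tcp_pos: [0.5165, -0.0788, 0.241]
ee_rot: [[0.072, -0.997, -0.0], [-0.997, -0.072, -0.0], [-0.0, 0.0, -1.0]]
wrist_force: [0.2, 0.0, -0.7]
gripper_width: 0.995
gripper_force: 0.0
```

```bash
python3 d.py .5146 -.0819 .083 -3.0754
python3 - <<'E'
from fit import *
im=capture("wrist")
T=c2w("wrist")
for l,x,y in(("tin",.5146,-.0819),("bottle",.5112,-.0059),("jar",.5027,.0679)):
    P=place(M[l],(x,y,0),.008); q=cv2.convexHull(proj("wrist",P,T).astype(np.int32)); cv2.polylines(im,[q],True,(0,255,0),1)
for l,p,z in(("caddy",(.556,-.0047,.066),0),("plane",(.576,-.0109,1.6588),.008)):
    q=cv2.convexHull(proj("wrist",place(M[l],p,z),T).astype(np.int32)); cv2.polylines(im,[q],True,(255,0,0),1)
cv2.imwrite("pics/w1.png",im)
s=capture("scene")[160:310,190:410]; cv2.imwrite("pics/crop.png",cv2.resize(s,None,fx=3,fy=3))
E
```

```text
[  2.9   2.  158. ] [0.    0.    0.006]
3.95 [ 0.5165 -0.0788  0.241 ] [  9.1  12.1 -13.8  -0.  -64.1  -5. ] 0.9951225134543443
```

View pics/w1.png

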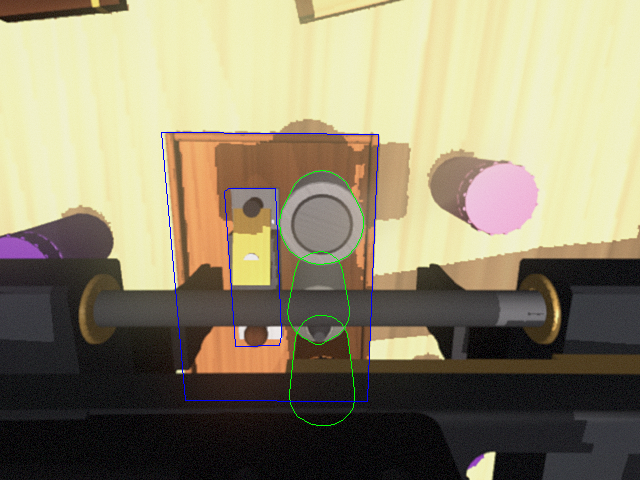

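View pics/crop.png

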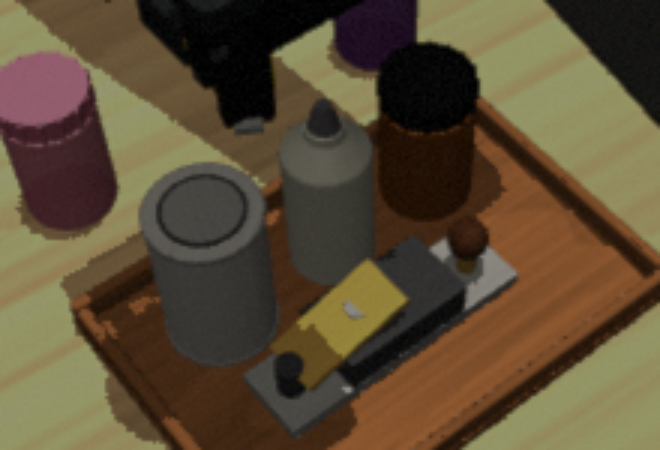

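Wrist overlay: the tin outline fits at (322,220) and the caddy outline fits too. Crop: the amber jar with black lid is at (428,130), bottle at (327,200), tin at (210,260) and the plane behind them.

```bash
python3 d.py .5146 -.0817 .083 -3.0754
```

```text
[  4.    1.7 158.2] [0.    0.    0.008]
4.05 [ 0.516  -0.0776  0.2412] [  9.3  12.  -13.9  -0.  -64.1  -5. ] 1.0005717002124501
```

Request:
servo_tool(deltas=[{"tx": 4, "ty": 1.7, "tz": 10, "ax": 0, "ay": 0, "az": 0.008, "claw": 87}, {"tx": 4, "ty": 1.7, "tz": 35, "ax": 0, "ay": 0, "az": 0.008, "claw": 87}, {"tx": 4, "ty": 1.7, "tz": 65, "ax": 0, "ay": 0, "az": 0.008, "claw": 87}, {"tx": 4, "ty": 1.7, "tz": 95, "ax": 0, "ay": 0, "az": 0.008, "claw": 87}, {"tx": 4, "ty": 1.7, "tz": 120, "ax": 0, "ay": 0, "az": 0.008, "claw": 87}, {"tx": 4, "ty": 1.7, "tz": 140, "ax": 0, "ay": 0, "az": 0.008, "claw": 87}, {"tx": 4, "ty": 1.7, "tz": 152, "ax": 0, "ay": 0, "az": 0.008, "claw": 87}, {"tx": 4, "ty": 1.7, "tz": 158, "ax": 0, "ay": 0, "az": 0.008, "claw": 87}, {"tx": 4, "ty": 1.7, "tz": 158, "ax": 0, "ay": 0, "az": 0.008, "claw": 87}, {"tx": 4, "ty": 1.7, "tz": 158, "ax": 0, "ay": 0, "az": 0.008, "claw": 60}, {"tx": 4, "ty": 1.7, "tz": 158, "ax": 0, "ay": 0, "az": 0.008, "claw": 40}, {"tx": 4, "ty": 1.7, "tz": 158, "ax": 0, "ay": 0, "az": 0.008, "claw": 40}])

```text
time_s: 5.05
tcp_pos: [0.5156, -0.0819, 0.0844]
ee_rot: [[0.066, -0.998, 0.003], [-0.998, -0.066, 0.0], [-0.0, -0.003, -1.0]]
wrist_force: [0.3, -0.1, -0.4]
gripper_width: 0.854
gripper_force: 0.0
```

```bash
python3 d.py .5146 -.0817 .083 -3.0754  .5146 -.0817 .241 -3.0754 .5795 .2823 .241 -3.0754; python3 -c "
from h import *
for x in (-.115,0,.115): print(.465+x*np.cos(.092), .293-x*np.sin(.092))"
```

```text
[-0.3  1.   1.4] [-0.003  0.     0.   ]
[  -0.3    0.6 -156.6] [-0.003  0.     0.   ]
[-359.2  -88.3 -156.3] [-0.003  0.     0.   ]
5.05 [ 0.5156 -0.0819  0.0844] [  8.8  22.1 -25.6   0.  -42.2  -5. ] 0.8536405368847628
0.3504863368252071 0.3035650814615919
0.465 0.293
0.5795136631747929 0.2824349185384081
```

Request:
servo_tool(deltas=[{"tx": 0, "ty": 0, "tz": 0, "ax": 0, "ay": 0, "az": 0, "claw": 40}, {"tx": 0, "ty": 0, "tz": 0, "ax": 0, "ay": 0, "az": 0, "claw": 40}, {"tx": 0, "ty": 0, "tz": 0, "ax": 0, "ay": 0, "az": 0, "claw": 40}, {"tx": 0, "ty": 0, "tz": 0, "ax": 0, "ay": 0, "az": 0, "claw": 40}, {"tx": 0, "ty": 0, "tz": 0, "ax": 0, "ay": 0, "az": 0, "claw": 40}, {"tx": 0, "ty": 0, "tz": 0, "ax": 0, "ay": 0, "az": 0, "claw": 40}, {"tx": 0, "ty": 0, "tz": -4, "ax": 0, "ay": 0, "az": 0, "claw": 40}, {"tx": 0, "ty": 0, "tz": -15, "ax": 0, "ay": 0, "az": 0, "claw": 40}, {"tx": 0, "ty": 0, "tz": -32, "ax": 0, "ay": 0, "az": 0, "claw": 40}, {"tx": 0, "ty": 0, "tz": -52, "ax": 0, "ay": 0, "az": 0, "claw": 40}, {"tx": 0, "ty": 0, "tz": -74, "ax": 0, "ay": 0, "az": 0, "claw": 40}, {"tx": 0, "ty": 0, "tz": -98, "ax": 0, "ay": 0, "az": 0, "claw": 40}])

```text
time_s: 6.05
tcp_pos: [0.5131, -0.0821, 0.18]
ee_rot: [[0.065, -0.998, -0.005], [-0.998, -0.065, 0.0], [-0.001, 0.005, -1.0]]
wrist_force: [-0.2, -0.4, -6.1]
gripper_width: 0.703
gripper_force: 30.0
```

```bash
python3 d.py .5795 .2824 .241 -3.0754
```

```text
[-359.5  -89.7  -61.1] [ 0.005  0.001 -0.001]
6.05 [ 0.5131 -0.0821  0.18  ] [  8.8  15.2 -19.2  -0.1 -56.   -5. ] 0.7032337132962498
```

Request:
servo_tool(deltas=[{"tx": 0, "ty": 0, "tz": -20, "ax": 0, "ay": 0, "az": 0, "claw": 40}, {"tx": -8, "ty": -2, "tz": -42, "ax": 0, "ay": 0, "az": 0, "claw": 40}, {"tx": -24, "ty": -6, "tz": -56, "ax": 0, "ay": 0, "az": 0, "claw": 40}, {"tx": -48, "ty": -12, "tz": -61, "ax": 0, "ay": 0, "az": 0, "claw": 40}, {"tx": -78, "ty": -20, "tz": -61, "ax": 0, "ay": 0, "az": 0, "claw": 40}, {"tx": -112, "ty": -28, "tz": -61, "ax": 0, "ay": 0, "az": 0, "claw": 40}, {"tx": -148, "ty": -37, "tz": -61, "ax": 0, "ay": 0, "az": 0, "claw": 40}, {"tx": -184, "ty": -46, "tz": -61, "ax": 0, "ay": 0, "az": 0, "claw": 40}, {"tx": -220, "ty": -55, "tz": -61, "ax": 0, "ay": 0, "az": 0, "claw": 40}, {"tx": -256, "ty": -64, "tz": -61, "ax": 0, "ay": 0, "az": 0, "claw": 40}, {"tx": -288, "ty": -72, "tz": -61, "ax": 0, "ay": 0, "az": 0, "claw": 40}, {"tx": -314, "ty": -79, "tz": -61, "ax": 0, "ay": 0, "az": 0, "claw": 40}])

```text
time_s: 7.05
tcp_pos: [0.572, 0.2387, 0.2398]
ee_rot: [[0.067, -0.998, -0.004], [-0.998, -0.067, -0.001], [0.001, 0.004, -1.0]]
wrist_force: [0.2, -0.7, -4.6]
gripper_width: 0.708
gripper_force: 30.0
```

```bash
python3 d.py .5795 .2824 .081 -3.0754
```

```text
[-43.3 -11.  158.7] [ 0.004 -0.001  0.001]
7.05 [0.572  0.2387 0.2398] [ 37.5  21.7  -0.2  -0.1 -68.3 -33.7] 0.7080574556942807
```

Request:
servo_tool(deltas=[{"tx": -18, "ty": -5, "tz": 4, "ax": 0, "ay": 0, "az": 0, "claw": 40}, {"tx": -31, "ty": -8, "tz": 15, "ax": 0, "ay": 0, "az": 0, "claw": 40}, {"tx": -38, "ty": -10, "tz": 35, "ax": 0, "ay": 0, "az": 0, "claw": 40}, {"tx": -40, "ty": -10, "tz": 60, "ax": 0, "ay": 0, "az": 0, "claw": 40}, {"tx": -40, "ty": -10, "tz": 85, "ax": 0, "ay": 0, "az": 0, "claw": 40}, {"tx": -40, "ty": -10, "tz": 108, "ax": 0, "ay": 0, "az": 0, "claw": 40}, {"tx": -40, "ty": -10, "tz": 127, "ax": 0, "ay": 0, "az": 0, "claw": 40}, {"tx": -40, "ty": -10, "tz": 141, "ax": 0, "ay": 0, "az": 0, "claw": 40}, {"tx": -40, "ty": -10, "tz": 149, "ax": 0, "ay": 0, "az": 0, "claw": 40}, {"tx": -40, "ty": -10, "tz": 154, "ax": 0, "ay": 0, "az": 0, "claw": 40}, {"tx": -40, "ty": -10, "tz": 156, "ax": 0, "ay": 0, "az": 0, "claw": 40}, {"tx": -40, "ty": -10, "tz": 156, "ax": 0, "ay": 0, "az": 0, "claw": 40}])

```text
time_s: 8.05
tcp_pos: [0.5805, 0.2767, 0.0861]
ee_rot: [[0.066, -0.998, -0.0], [-0.998, -0.066, -0.0], [0.0, 0.0, -1.0]]
wrist_force: [-0.2, -0.1, -5.2]
gripper_width: 0.705
gripper_force: 30.0
```

```bash
python3 d.py .5795 .2824 .0805 -3.0754
```

```text
[-5.8  0.6  5.6] [ 0.    -0.    -0.001]
8.05 [0.5805 0.2767 0.0861] [ 39.9  31.7  -7.7   0.  -50.7 -36.1] 0.7050706248606149
```

Request:
servo_tool(deltas=[{"tx": 0, "ty": 0, "tz": 2, "ax": 0, "ay": 0, "az": 0, "claw": 40}, {"tx": 0, "ty": 0, "tz": 4, "ax": 0, "ay": 0, "az": 0, "claw": 40}, {"tx": 0, "ty": 0, "tz": 5, "ax": 0, "ay": 0, "az": 0, "claw": 40}, {"tx": 0, "ty": 0, "tz": 5, "ax": 0, "ay": 0, "az": 0, "claw": 40}, {"tx": 0, "ty": 0, "tz": 5, "ax": 0, "ay": 0, "az": 0, "claw": 70}, {"tx": 0, "ty": 0, "tz": 5, "ax": 0, "ay": 0, "az": 0, "claw": 87}, {"tx": 0, "ty": 0, "tz": 5, "ax": 0, "ay": 0, "az": 0, "claw": 87}, {"tx": 0, "ty": 0, "tz": 5, "ax": 0, "ay": 0, "az": 0, "claw": 87}, {"tx": 0, "ty": 0, "tz": 4, "ax": 0, "ay": 0, "az": 0, "claw": 87}, {"tx": 0, "ty": 0, "tz": -10, "ax": 0, "ay": 0, "az": 0, "claw": 87}, {"tx": 0, "ty": 0, "tz": -35, "ax": 0, "ay": 0, "az": 0, "claw": 87}, {"tx": 0, "ty": 0, "tz": -70, "ax": 0, "ay": 0, "az": 0, "claw": 87}])

```text
time_s: 9.05
tcp_pos: [0.5789, 0.276, 0.1544]
ee_rot: [[0.066, -0.998, -0.005], [-0.998, -0.066, -0.004], [0.003, 0.006, -1.0]]
wrist_force: [0.4, 0.1, -0.3]
gripper_width: 0.998
gripper_force: 0.0
```

```bash
python3 d.py .503 .0675 .24 -3.0754
```

```text
[203.3  89.9 -84.5] [ 0.006 -0.003 -0.001]
9.05 [0.5789 0.276  0.1544] [ 39.9  27.7  -3.6  -0.  -59.1 -36.1] 0.9980009229732459
```

Request:
servo_tool(deltas=[{"tx": 0, "ty": 0, "tz": -30, "ax": 0, "ay": 0, "az": 0, "claw": 87}, {"tx": 15, "ty": 7, "tz": -45, "ax": 0, "ay": 0, "az": 0, "claw": 87}, {"tx": 40, "ty": 18, "tz": -50, "ax": 0, "ay": 0, "az": 0, "claw": 87}, {"tx": 72, "ty": 32, "tz": -50, "ax": 0, "ay": 0, "az": 0, "claw": 87}, {"tx": 106, "ty": 47, "tz": -50, "ax": 0, "ay": 0, "az": 0, "claw": 87}, {"tx": 138, "ty": 61, "tz": -50, "ax": 0, "ay": 0, "az": 0, "claw": 87}, {"tx": 166, "ty": 73, "tz": -50, "ax": 0, "ay": 0, "az": 0, "claw": 87}, {"tx": 187, "ty": 83, "tz": -50, "ax": 0, "ay": 0, "az": 0, "claw": 87}, {"tx": 199, "ty": 88, "tz": -50, "ax": 0, "ay": 0, "az": 0, "claw": 87}, {"tx": 203, "ty": 90, "tz": -50, "ax": 0, "ay": 0, "az": 0, "claw": 87}, {"tx": 203, "ty": 90, "tz": -50, "ax": 0, "ay": 0, "az": 0, "claw": 87}, {"tx": 203, "ty": 90, "tz": -50, "ax": 0, "ay": 0, "az": 0, "claw": 87}])

```text
time_s: 10.05
tcp_pos: [0.5048, 0.0692, 0.2065]
ee_rot: [[0.066, -0.998, 0.001], [-0.998, -0.066, 0.0], [-0.0, -0.001, -1.0]]
wrist_force: [0.7, -0.0, -0.8]
gripper_width: 1.0
gripper_force: 0.0
```

```bash
python3 -c "
from h import *
capture('scene')"; python3 d.py .503 .0675 .083 -3.0754
```

```text
[  1.8   2.  123.4] [-0.001  0.     0.001]
10.1 [0.5048 0.0694 0.2064] [ 26.1  12.5 -18.6   0.  -58.8 -22.3] 0.9995220667016821
```

Request:
servo_tool(deltas=[{"tx": 1.8, "ty": 2, "tz": 8, "ax": 0, "ay": 0, "az": 0, "claw": 87}, {"tx": 1.8, "ty": 2, "tz": 30, "ax": 0, "ay": 0, "az": 0, "claw": 87}, {"tx": 1.8, "ty": 2, "tz": 58, "ax": 0, "ay": 0, "az": 0, "claw": 87}, {"tx": 1.8, "ty": 2, "tz": 84, "ax": 0, "ay": 0, "az": 0, "claw": 87}, {"tx": 1.8, "ty": 2, "tz": 106, "ax": 0, "ay": 0, "az": 0, "claw": 87}, {"tx": 1.8, "ty": 2, "tz": 118, "ax": 0, "ay": 0, "az": 0, "claw": 87}, {"tx": 1.8, "ty": 2, "tz": 123, "ax": 0, "ay": 0, "az": 0, "claw": 87}, {"tx": 1.8, "ty": 2, "tz": 123, "ax": 0, "ay": 0, "az": 0, "claw": 70}, {"tx": 1.8, "ty": 2, "tz": 123, "ax": 0, "ay": 0, "az": 0, "claw": 35}, {"tx": 1.8, "ty": 2, "tz": 123, "ax": 0, "ay": 0, "az": 0, "claw": 35}, {"tx": 1.8, "ty": 2, "tz": 123, "ax": 0, "ay": 0, "az": 0, "claw": 35}, {"tx": 1.8, "ty": 2, "tz": 123, "ax": 0, "ay": 0, "az": 0, "claw": 35}])

```text
time_s: 11.1
tcp_pos: [0.5026, 0.0668, 0.0842]
ee_rot: [[0.066, -0.998, 0.002], [-0.998, -0.066, 0.001], [-0.001, -0.002, -1.0]]
wrist_force: [-0.2, -0.0, 0.0]
gripper_width: 0.711
gripper_force: 0.0
```

Request:
servo_tool(deltas=[{"tx": 0, "ty": 0, "tz": 0, "ax": 0, "ay": 0, "az": 0, "claw": 35}, {"tx": 0, "ty": 0, "tz": 0, "ax": 0, "ay": 0, "az": 0, "claw": 35}, {"tx": 0, "ty": 0, "tz": 0, "ax": 0, "ay": 0, "az": 0, "claw": 35}, {"tx": 0, "ty": 0, "tz": 0, "ax": 0, "ay": 0, "az": 0, "claw": 35}, {"tx": 0, "ty": 0, "tz": -3, "ax": 0, "ay": 0, "az": 0, "claw": 35}, {"tx": 0, "ty": 0, "tz": -10, "ax": 0, "ay": 0, "az": 0, "claw": 35}, {"tx": 0, "ty": 0, "tz": -24, "ax": 0, "ay": 0, "az": 0, "claw": 35}, {"tx": 0, "ty": 0, "tz": -44, "ax": 0, "ay": 0, "az": 0, "claw": 35}, {"tx": 0, "ty": 0, "tz": -68, "ax": 0, "ay": 0, "az": 0, "claw": 35}, {"tx": 0, "ty": 0, "tz": -94, "ax": 0, "ay": 0, "az": 0, "claw": 35}, {"tx": 0, "ty": 0, "tz": -118, "ax": 0, "ay": 0, "az": 0, "claw": 35}, {"tx": 0, "ty": 0, "tz": -136, "ax": 0, "ay": 0, "az": 0, "claw": 35}])

```text
time_s: 12.1
tcp_pos: [0.5015, 0.0664, 0.2209]
ee_rot: [[0.066, -0.998, -0.0], [-0.998, -0.066, 0.0], [-0.0, 0.0, -1.0]]
wrist_force: [1.3, 0.6, -2.6]
gripper_width: 0.64
gripper_force: 30.0
```

```bash
python3 d.py .353 .3 .22 -3.0754
```

```text
[-242.9  132.8    1. ] [ 0.  0. -0.]
12.1 [0.5015 0.0664 0.2209] [ 25.9  11.4 -17.8  -0.  -60.8 -22.2] 0.6395589206871122
```

Request:
servo_tool(deltas=[{"tx": -8, "ty": 4, "tz": -6, "ax": 0, "ay": 0, "az": 0, "claw": 35}, {"tx": -24, "ty": 13, "tz": -6, "ax": 0, "ay": 0, "az": 0, "claw": 35}, {"tx": -48, "ty": 26, "tz": -6, "ax": 0, "ay": 0, "az": 0, "claw": 35}, {"tx": -76, "ty": 41, "tz": -6, "ax": 0, "ay": 0, "az": 0, "claw": 35}, {"tx": -105, "ty": 57, "tz": -6, "ax": 0, "ay": 0, "az": 0, "claw": 35}, {"tx": -134, "ty": 73, "tz": -6, "ax": 0, "ay": 0, "az": 0, "claw": 35}, {"tx": -162, "ty": 88, "tz": -6, "ax": 0, "ay": 0, "az": 0, "claw": 35}, {"tx": -188, "ty": 102, "tz": -6, "ax": 0, "ay": 0, "az": 0, "claw": 35}, {"tx": -210, "ty": 115, "tz": -6, "ax": 0, "ay": 0, "az": 0, "claw": 35}, {"tx": -227, "ty": 124, "tz": -4, "ax": 0, "ay": 0, "az": 0, "claw": 35}, {"tx": -238, "ty": 130, "tz": 4, "ax": 0, "ay": 0, "az": 0, "claw": 35}, {"tx": -243, "ty": 133, "tz": 14, "ax": 0, "ay": 0, "az": 0, "claw": 35}])

```text
time_s: 13.1
tcp_pos: [0.3514, 0.3014, 0.2043]
ee_rot: [[0.068, -0.998, -0.001], [-0.998, -0.068, -0.0], [0.0, 0.001, -1.0]]
wrist_force: [0.3, 0.4, -3.5]
gripper_width: 0.636
gripper_force: 30.0
```

```bash
python3 d.py .353 .3 .0805 -3.0754
```

```text
[  1.5  -1.7 123.8] [ 0.001 -0.     0.002]
13.1 [0.3514 0.3014 0.2043] [ 60.8   8.1 -24.5  -0.1 -57.4 -56.8] 0.6361398775502242
```

Request:
servo_tool(deltas=[{"tx": 0, "ty": 0, "tz": 14, "ax": 0, "ay": 0, "az": 0, "claw": 35}, {"tx": 0, "ty": 0, "tz": 34, "ax": 0, "ay": 0, "az": 0, "claw": 35}, {"tx": 0, "ty": 0, "tz": 57, "ax": 0, "ay": 0, "az": 0, "claw": 35}, {"tx": 0, "ty": 0, "tz": 79, "ax": 0, "ay": 0, "az": 0, "claw": 35}, {"tx": 0, "ty": 0, "tz": 97, "ax": 0, "ay": 0, "az": 0, "claw": 35}, {"tx": 0, "ty": 0, "tz": 109, "ax": 0, "ay": 0, "az": 0, "claw": 35}, {"tx": 0, "ty": 0, "tz": 116, "ax": 0, "ay": 0, "az": 0, "claw": 35}, {"tx": 0, "ty": 0, "tz": 120, "ax": 0, "ay": 0, "az": 0, "claw": 35}, {"tx": 0, "ty": 0, "tz": 122, "ax": 0, "ay": 0, "az": 0, "claw": 35}, {"tx": 0, "ty": 0, "tz": 123, "ax": 0, "ay": 0, "az": 0, "claw": 35}, {"tx": 0, "ty": 0, "tz": 123, "ax": 0, "ay": 0, "az": 0, "claw": 35}, {"tx": 0, "ty": 0, "tz": 123, "ax": 0, "ay": 0, "az": 0, "claw": 35}])

```text
time_s: 14.1
tcp_pos: [0.3536, 0.3006, 0.0829]
ee_rot: [[0.066, -0.998, 0.001], [-0.998, -0.066, 0.001], [-0.001, -0.001, -1.0]]
wrist_force: [0.2, 0.3, -3.6]
gripper_width: 0.637
gripper_force: 30.0
```

Request:
servo_tool(deltas=[{"tx": 0, "ty": 0, "tz": 1, "ax": 0, "ay": 0, "az": 0, "claw": 35}, {"tx": 0, "ty": 0, "tz": 2, "ax": 0, "ay": 0, "az": 0, "claw": 35}, {"tx": 0, "ty": 0, "tz": 2.5, "ax": 0, "ay": 0, "az": 0, "claw": 35}, {"tx": 0, "ty": 0, "tz": 2.5, "ax": 0, "ay": 0, "az": 0, "claw": 35}, {"tx": 0, "ty": 0, "tz": 2.5, "ax": 0, "ay": 0, "az": 0, "claw": 65}, {"tx": 0, "ty": 0, "tz": 2.5, "ax": 0, "ay": 0, "az": 0, "claw": 87}, {"tx": 0, "ty": 0, "tz": 2.5, "ax": 0, "ay": 0, "az": 0, "claw": 87}, {"tx": 0, "ty": 0, "tz": 2.5, "ax": 0, "ay": 0, "az": 0, "claw": 87}, {"tx": 0, "ty": 0, "tz": 2.5, "ax": 0, "ay": 0, "az": 0, "claw": 87}, {"tx": 0, "ty": 0, "tz": -10, "ax": 0, "ay": 0, "az": 0, "claw": 87}, {"tx": 0, "ty": 0, "tz": -35, "ax": 0, "ay": 0, "az": 0, "claw": 87}, {"tx": 0, "ty": 0, "tz": -70, "ax": 0, "ay": 0, "az": 0, "claw": 87}])

```text
time_s: 15.1
tcp_pos: [0.3522, 0.2986, 0.1509]
ee_rot: [[0.065, -0.998, -0.004], [-0.998, -0.065, -0.006], [0.005, 0.004, -1.0]]
wrist_force: [0.7, 0.4, 0.2]
gripper_width: 0.995
gripper_force: 0.0
```

```bash
python3 d.py .5107 -.0057 .22 -3.0754
```

```text
[ 314.4 -137.9  -68. ] [ 0.004 -0.005 -0.001]
15.1 [0.3522 0.2986 0.1509] [ 60.5  11.8 -28.9  -0.  -49.7 -56.7] 0.9951456175736533
```

Request:
servo_tool(deltas=[{"tx": 8, "ty": -4, "tz": -30, "ax": 0, "ay": 0, "az": 0, "claw": 87}, {"tx": 28, "ty": -12, "tz": -52, "ax": 0, "ay": 0, "az": 0, "claw": 87}, {"tx": 58, "ty": -25, "tz": -65, "ax": 0, "ay": 0, "az": 0, "claw": 87}, {"tx": 93, "ty": -41, "tz": -66, "ax": 0, "ay": 0, "az": 0, "claw": 87}, {"tx": 128, "ty": -56, "tz": -66, "ax": 0, "ay": 0, "az": 0, "claw": 87}, {"tx": 163, "ty": -72, "tz": -66, "ax": 0, "ay": 0, "az": 0, "claw": 87}, {"tx": 198, "ty": -87, "tz": -66, "ax": 0, "ay": 0, "az": 0, "claw": 87}, {"tx": 233, "ty": -102, "tz": -66, "ax": 0, "ay": 0, "az": 0, "claw": 87}, {"tx": 265, "ty": -117, "tz": -66, "ax": 0, "ay": 0, "az": 0, "claw": 87}, {"tx": 292, "ty": -128, "tz": -66, "ax": 0, "ay": 0, "az": 0, "claw": 87}, {"tx": 308, "ty": -135, "tz": -66, "ax": 0, "ay": 0, "az": 0, "claw": 87}, {"tx": 314, "ty": -138, "tz": -66, "ax": 0, "ay": 0, "az": 0, "claw": 87}])

```text
time_s: 16.1
tcp_pos: [0.5125, -0.0062, 0.218]
ee_rot: [[0.063, -0.998, -0.0], [-0.998, -0.063, -0.0], [0.0, 0.0, -1.0]]
wrist_force: [-0.3, -0.3, -1.2]
gripper_width: 1.0
gripper_force: 0.0
```

```bash
python3 -c "
from h import *
capture('scene');capture('scene');capture('scene')"; python3 d.py .5107 -.0057 .090 -3.0754
```

```text
[  1.6   0.9 128. ] [ 0.001  0.    -0.001]
16.25 [ 0.5115 -0.004   0.218 ] [ 17.7  12.1 -17.3  -0.  -60.6 -14. ] 0.9983576744318062
```

Request:
servo_tool(deltas=[{"tx": 1.6, "ty": 0.9, "tz": 8, "ax": 0, "ay": 0, "az": 0, "claw": 87}, {"tx": 1.6, "ty": 0.9, "tz": 30, "ax": 0, "ay": 0, "az": 0, "claw": 87}, {"tx": 1.6, "ty": 0.9, "tz": 58, "ax": 0, "ay": 0, "az": 0, "claw": 87}, {"tx": 1.6, "ty": 0.9, "tz": 86, "ax": 0, "ay": 0, "az": 0, "claw": 87}, {"tx": 1.6, "ty": 0.9, "tz": 109, "ax": 0, "ay": 0, "az": 0, "claw": 87}, {"tx": 1.6, "ty": 0.9, "tz": 122, "ax": 0, "ay": 0, "az": 0, "claw": 87}, {"tx": 1.6, "ty": 0.9, "tz": 127, "ax": 0, "ay": 0, "az": 0, "claw": 87}, {"tx": 1.6, "ty": 0.9, "tz": 127.5, "ax": 0, "ay": 0, "az": 0, "claw": 70}, {"tx": 1.6, "ty": 0.9, "tz": 127.5, "ax": 0, "ay": 0, "az": 0, "claw": 30}, {"tx": 1.6, "ty": 0.9, "tz": 127.5, "ax": 0, "ay": 0, "az": 0, "claw": 30}, {"tx": 1.6, "ty": 0.9, "tz": 127.5, "ax": 0, "ay": 0, "az": 0, "claw": 30}, {"tx": 1.6, "ty": 0.9, "tz": 127.5, "ax": 0, "ay": 0, "az": 0, "claw": 30}])

```text
time_s: 17.25
tcp_pos: [0.5115, -0.0054, 0.0917]
ee_rot: [[0.066, -0.998, 0.002], [-0.998, -0.066, 0.001], [-0.0, -0.002, -1.0]]
wrist_force: [0.8, 0.0, -0.7]
gripper_width: 0.707
gripper_force: 0.0
```

Request:
servo_tool(deltas=[{"tx": 0, "ty": 0, "tz": 0, "ax": 0, "ay": 0, "az": 0, "claw": 30}, {"tx": 0, "ty": 0, "tz": 0, "ax": 0, "ay": 0, "az": 0, "claw": 30}, {"tx": 0, "ty": 0, "tz": 0, "ax": 0, "ay": 0, "az": 0, "claw": 30}, {"tx": 0, "ty": 0, "tz": 0, "ax": 0, "ay": 0, "az": 0, "claw": 30}, {"tx": 0, "ty": 0, "tz": -3, "ax": 0, "ay": 0, "az": 0, "claw": 30}, {"tx": 0, "ty": 0, "tz": -10, "ax": 0, "ay": 0, "az": 0, "claw": 30}, {"tx": 0, "ty": 0, "tz": -24, "ax": 0, "ay": 0, "az": 0, "claw": 30}, {"tx": 0, "ty": 0, "tz": -44, "ax": 0, "ay": 0, "az": 0, "claw": 30}, {"tx": 0, "ty": 0, "tz": -68, "ax": 0, "ay": 0, "az": 0, "claw": 30}, {"tx": 0, "ty": 0, "tz": -94, "ax": 0, "ay": 0, "az": 0, "claw": 30}, {"tx": 0, "ty": 0, "tz": -118, "ax": 0, "ay": 0, "az": 0, "claw": 30}, {"tx": 0, "ty": 0, "tz": -136, "ax": 0, "ay": 0, "az": 0, "claw": 30}])

```text
time_s: 18.25
tcp_pos: [0.511, -0.0057, 0.229]
ee_rot: [[0.066, -0.998, 0.002], [-0.998, -0.066, 0.0], [-0.0, -0.002, -1.0]]
wrist_force: [0.7, 0.7, -1.7]
gripper_width: 0.56
gripper_force: 30.0
```

```bash
python3 d.py .466 .29 .22 -3.0754
```

```text
[-298.    25.4    9.1] [-0.002  0.    -0.   ]
18.25 [ 0.511  -0.0057  0.229 ] [ 17.6  11.5 -16.5   0.  -62.  -13.8] 0.5600239048834557
```

Request:
servo_tool(deltas=[{"tx": -8, "ty": 1, "tz": -4, "ax": 0, "ay": 0, "az": 0, "claw": 30}, {"tx": -26, "ty": 2, "tz": -4, "ax": 0, "ay": 0, "az": 0, "claw": 30}, {"tx": -52, "ty": 4, "tz": -4, "ax": 0, "ay": 0, "az": 0, "claw": 30}, {"tx": -84, "ty": 7, "tz": -4, "ax": 0, "ay": 0, "az": 0, "claw": 30}, {"tx": -118, "ty": 10, "tz": -4, "ax": 0, "ay": 0, "az": 0, "claw": 30}, {"tx": -152, "ty": 13, "tz": -4, "ax": 0, "ay": 0, "az": 0, "claw": 30}, {"tx": -186, "ty": 16, "tz": -4, "ax": 0, "ay": 0, "az": 0, "claw": 30}, {"tx": -218, "ty": 19, "tz": -4, "ax": 0, "ay": 0, "az": 0, "claw": 30}, {"tx": -248, "ty": 21, "tz": -4, "ax": 0, "ay": 0, "az": 0, "claw": 30}, {"tx": -272, "ty": 23, "tz": -2, "ax": 0, "ay": 0, "az": 0, "claw": 30}, {"tx": -290, "ty": 24, "tz": 5, "ax": 0, "ay": 0, "az": 0, "claw": 30}, {"tx": -298, "ty": 25, "tz": 16, "ax": 0, "ay": 0, "az": 0, "claw": 30}])

```text
time_s: 19.25
tcp_pos: [0.4656, 0.2928, 0.21]
ee_rot: [[0.068, -0.998, 0.0], [-0.998, -0.068, 0.001], [-0.001, -0.0, -1.0]]
wrist_force: [-0.5, 0.1, -1.7]
gripper_width: 0.566
gripper_force: 30.0
```

```bash
python3 d.py .466 .29 .0877 -3.0754
```

```text
[ 2.900e+00 -1.000e-01  1.223e+02] [-0.     0.001  0.002]
19.25 [0.4656 0.2928 0.21  ] [ 49.   16.2 -12.9  -0.  -60.8 -45.1] 0.5664282295351798
```

Request:
servo_tool(deltas=[{"tx": 0, "ty": 0, "tz": 14, "ax": 0, "ay": 0, "az": 0, "claw": 30}, {"tx": 0, "ty": 0, "tz": 34, "ax": 0, "ay": 0, "az": 0, "claw": 30}, {"tx": 0, "ty": 0, "tz": 57, "ax": 0, "ay": 0, "az": 0, "claw": 30}, {"tx": 0, "ty": 0, "tz": 79, "ax": 0, "ay": 0, "az": 0, "claw": 30}, {"tx": 0, "ty": 0, "tz": 97, "ax": 0, "ay": 0, "az": 0, "claw": 30}, {"tx": 0, "ty": 0, "tz": 109, "ax": 0, "ay": 0, "az": 0, "claw": 30}, {"tx": 0, "ty": 0, "tz": 115, "ax": 0, "ay": 0, "az": 0, "claw": 30}, {"tx": 0, "ty": 0, "tz": 118, "ax": 0, "ay": 0, "az": 0, "claw": 30}, {"tx": 0, "ty": 0, "tz": 120, "ax": 0, "ay": 0, "az": 0, "claw": 30}, {"tx": 0, "ty": 0, "tz": 121, "ax": 0, "ay": 0, "az": 0, "claw": 30}, {"tx": 0, "ty": 0, "tz": 121, "ax": 0, "ay": 0, "az": 0, "claw": 30}, {"tx": 0, "ty": 0, "tz": 121, "ax": 0, "ay": 0, "az": 0, "claw": 30}])

```text
time_s: 20.25
tcp_pos: [0.4667, 0.2904, 0.0905]
ee_rot: [[0.066, -0.998, 0.001], [-0.998, -0.066, 0.001], [-0.001, -0.001, -1.0]]
wrist_force: [0.0, 0.5, -1.6]
gripper_width: 0.568
gripper_force: 30.0
```

Request:
servo_tool(deltas=[{"tx": 0, "ty": 0, "tz": 1, "ax": 0, "ay": 0, "az": 0, "claw": 30}, {"tx": 0, "ty": 0, "tz": 2, "ax": 0, "ay": 0, "az": 0, "claw": 30}, {"tx": 0, "ty": 0, "tz": 2.5, "ax": 0, "ay": 0, "az": 0, "claw": 30}, {"tx": 0, "ty": 0, "tz": 2.5, "ax": 0, "ay": 0, "az": 0, "claw": 30}, {"tx": 0, "ty": 0, "tz": 2.5, "ax": 0, "ay": 0, "az": 0, "claw": 60}, {"tx": 0, "ty": 0, "tz": 2.5, "ax": 0, "ay": 0, "az": 0, "claw": 80}, {"tx": 0, "ty": 0, "tz": 2.5, "ax": 0, "ay": 0, "az": 0, "claw": 80}, {"tx": 0, "ty": 0, "tz": 2.5, "ax": 0, "ay": 0, "az": 0, "claw": 80}, {"tx": 0, "ty": 0, "tz": 0, "ax": 0, "ay": 0, "az": 0, "claw": 80}, {"tx": 0, "ty": 0, "tz": -15, "ax": 0, "ay": 0, "az": 0, "claw": 80}, {"tx": 0, "ty": 0, "tz": -45, "ax": 0, "ay": 0, "az": 0, "claw": 80}, {"tx": 0, "ty": 0, "tz": -85, "ax": 0, "ay": 0, "az": 0, "claw": 80}])

```text
time_s: 21.25
tcp_pos: [0.4649, 0.2887, 0.1732]
ee_rot: [[0.065, -0.998, -0.005], [-0.998, -0.065, -0.005], [0.005, 0.006, -1.0]]
wrist_force: [0.3, 0.9, 0.5]
gripper_width: 0.917
gripper_force: 0.0
```

```bash
python3 d.py .48 0.01 .24 -3.0754
python3 - <<'E'
from fit import *
for n in("scene","side"): cv2.imwrite(f"pics/{n}1.png",capture(n))
I=dict(tin=(.5795,.277,0,.004,.05),bottle=(.466,.29,0,.004,.05),jar=(.353,.30,0,.004,.05),plane=(.576,-.0109,1.64,.008,.02))
for l,(x,y,w,z0,zc) in I.items():
    ms={}
    for n in("scene","side"):
        b,T=getmask(l,n,(x,y),zc)
        if b and b[0]<40: ms[n]=(b[1],T)
    y_=l=="plane"
    for sel in (list(ms),)+tuple([k] for k in ms):
        if sel: print(l,sel,*fit(l,{k:ms[k] for k in sel},(x,y,w),z0,y_,y_))
E
```

```text
[279.4   3.5 -65.5] [ 0.006 -0.005 -0.001]
21.25 [0.4649 0.2887 0.1732] [ 48.8  18.2 -15.9  -0.  -56.3 -45. ] 0.9165745761738197
tin ['scene'] [0.57999179 0.27892162] 0.9346314325452016
tin ['scene'] [0.57999179 0.27892162] 0.9346314325452016
bottle ['scene', 'side'] [0.46451287 0.29061516] 0.8499332009231989
bottle ['scene'] [0.46715723 0.28785645] 0.866263440860215
bottle ['side'] [0.46375507 0.29096107] 0.8373721055465805
jar ['scene', 'side'] [0.35375123 0.29922621] 0.946915007943183
jar ['scene'] [0.35312815 0.30039082] 0.9511201629327902
jar ['side'] [0.35313402 0.29955311] 0.9476869865974924
plane ['scene'] [ 0.57404542 -0.01243647  1.65104538] 0.905079365079365
plane ['scene'] [ 0.57404542 -0.01243647  1.65104538] 0.905079365079365
```

View pics/scene1.png

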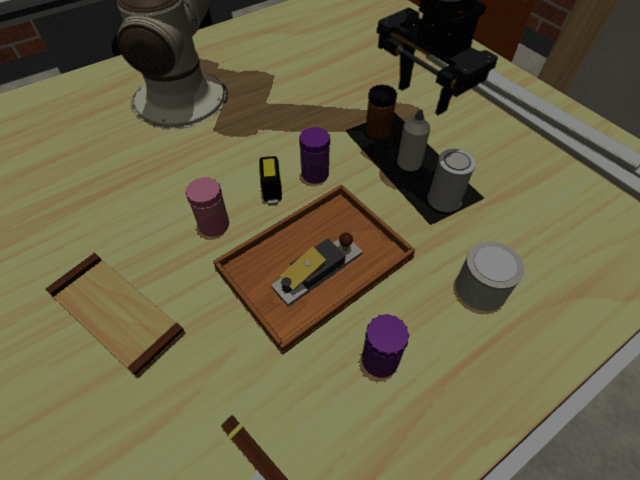

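The jar (380,115), bottle (413,142) and tin (450,180) stand upright on the mat. The plane is untouched at (318,270). Now I go above the plane.

```bash
python3 d.py .574 0.0 .24 -3.0754
```

```text
[296.3 -88.6 -66. ] [ 0.002 -0.002 -0.   ]
21.75 [0.466  0.2897 0.1737] [ 48.8  18.1 -15.9  -0.  -56.1 -45. ] 0.9167510285807073
```

Request:
servo_tool(deltas=[{"tx": 0, "ty": 0, "tz": -30, "ax": 0, "ay": 0, "az": 0, "claw": 87}, {"tx": 15, "ty": -4, "tz": -56, "ax": 0, "ay": 0, "az": 0, "claw": 87}, {"tx": 45, "ty": -13, "tz": -66, "ax": 0, "ay": 0, "az": 0, "claw": 87}, {"tx": 80, "ty": -24, "tz": -66, "ax": 0, "ay": 0, "az": 0, "claw": 87}, {"tx": 115, "ty": -35, "tz": -66, "ax": 0, "ay": 0, "az": 0, "claw": 87}, {"tx": 150, "ty": -45, "tz": -66, "ax": 0, "ay": 0, "az": 0, "claw": 87}, {"tx": 185, "ty": -55, "tz": -66, "ax": 0, "ay": 0, "az": 0, "claw": 87}, {"tx": 220, "ty": -66, "tz": -66, "ax": 0, "ay": 0, "az": 0, "claw": 87}, {"tx": 250, "ty": -75, "tz": -66, "ax": 0, "ay": 0, "az": 0, "claw": 87}, {"tx": 275, "ty": -82, "tz": -66, "ax": 0, "ay": 0, "az": 0, "claw": 87}, {"tx": 291, "ty": -87, "tz": -66, "ax": 0, "ay": 0, "az": 0, "claw": 87}, {"tx": 296, "ty": -88.5, "tz": -66, "ax": 0, "ay": 0, "az": 0, "claw": 87}])

```text
time_s: 22.75
tcp_pos: [0.5746, -0.0019, 0.2397]
ee_rot: [[0.063, -0.998, -0.002], [-0.998, -0.063, -0.001], [0.001, 0.002, -1.0]]
wrist_force: [0.5, 0.5, -0.3]
gripper_width: 0.999
gripper_force: 0.0
```

```bash
python3 - <<'E'
from fit import *
capture("scene");capture("scene")
T=c2w("wrist");im=capture("wrist")
for p,c in(((.574,-.0124,1.64),(255,0,0)),((.576,-.0109,1.659),(0,255,0))):
    for z in (.008,):
        P=[[sx*.08,sy*.023,0] for sx,sy in((1,1),(1,-1),(-1,-1),(-1,1))]
        cv2.polylines(im,[proj("wrist",place(np.array(P),p,z),T).astype(np.int32)],True,c,1)
cv2.imwrite("pics/w2.png",im); np.save("Tw2.npy",T)
E
python3 d.py .574 -.0124 .032 -3.0754
```

```text
[ 12.9   0.5 208.1] [ 0.001 -0.    -0.001]
22.9 [0.574  0.0006 0.24  ] [ 16.2  17.2  -7.   -0.  -65.9 -12.5] 0.996112802630603
```

View pics/w2.png

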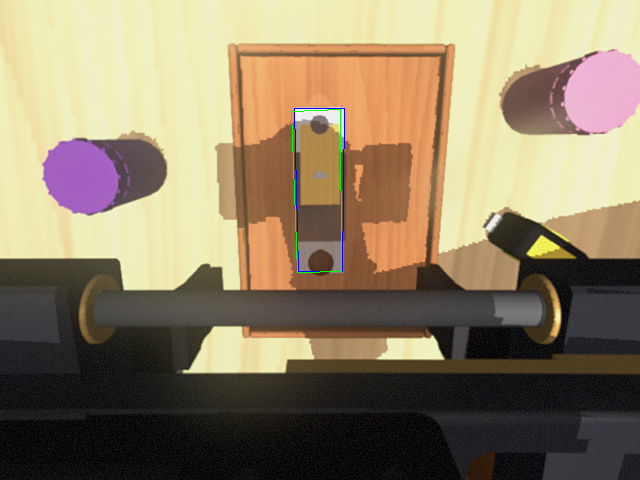

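Request:
servo_tool(deltas=[{"tx": 12, "ty": 0, "tz": 10, "ax": 0, "ay": 0, "az": -0.006, "claw": 68}, {"tx": 12, "ty": 0, "tz": 35, "ax": 0, "ay": 0, "az": -0.006, "claw": 68}, {"tx": 12, "ty": 0, "tz": 65, "ax": 0, "ay": 0, "az": -0.006, "claw": 68}, {"tx": 12, "ty": 0, "tz": 95, "ax": 0, "ay": 0, "az": -0.006, "claw": 68}, {"tx": 12, "ty": 0, "tz": 122, "ax": 0, "ay": 0, "az": -0.006, "claw": 68}, {"tx": 12, "ty": 0, "tz": 142, "ax": 0, "ay": 0, "az": -0.006, "claw": 68}, {"tx": 12, "ty": 0, "tz": 158, "ax": 0, "ay": 0, "az": -0.006, "claw": 68}, {"tx": 12, "ty": 0, "tz": 172, "ax": 0, "ay": 0, "az": -0.006, "claw": 68}, {"tx": 12, "ty": 0, "tz": 184, "ax": 0, "ay": 0, "az": -0.006, "claw": 68}, {"tx": 12, "ty": 0, "tz": 194, "ax": 0, "ay": 0, "az": -0.006, "claw": 68}, {"tx": 12, "ty": 0, "tz": 201, "ax": 0, "ay": 0, "az": -0.006, "claw": 68}, {"tx": 12, "ty": 0, "tz": 203, "ax": 0, "ay": 0, "az": -0.006, "claw": 68}])

```text
time_s: 23.9
tcp_pos: [0.5743, -0.0107, 0.0366]
ee_rot: [[0.073, -0.997, -0.002], [-0.997, -0.073, -0.0], [0.0, 0.002, -1.0]]
wrist_force: [-0.6, 0.3, 1.2]
gripper_width: 0.785
gripper_force: 0.0
```

Request:
servo_tool(deltas=[{"tx": 0, "ty": 0, "tz": 2, "ax": 0, "ay": 0, "az": 0, "claw": 68}, {"tx": 0, "ty": 0, "tz": 4, "ax": 0, "ay": 0, "az": 0, "claw": 68}, {"tx": 0, "ty": 0, "tz": 4, "ax": 0, "ay": 0, "az": 0, "claw": 55}, {"tx": 0, "ty": 0, "tz": 4, "ax": 0, "ay": 0, "az": 0, "claw": 25}, {"tx": 0, "ty": 0, "tz": 4, "ax": 0, "ay": 0, "az": 0, "claw": 25}, {"tx": 0, "ty": 0, "tz": 4, "ax": 0, "ay": 0, "az": 0, "claw": 25}, {"tx": 0, "ty": 0, "tz": 4, "ax": 0, "ay": 0, "az": 0, "claw": 25}, {"tx": 0, "ty": 0, "tz": 4, "ax": 0, "ay": 0, "az": 0, "claw": 25}, {"tx": 0, "ty": 0, "tz": 4, "ax": 0, "ay": 0, "az": 0, "claw": 25}, {"tx": 0, "ty": 0, "tz": 4, "ax": 0, "ay": 0, "az": 0, "claw": 25}, {"tx": 0, "ty": 0, "tz": 4, "ax": 0, "ay": 0, "az": 0, "claw": 25}, {"tx": 0, "ty": 0, "tz": 4, "ax": 0, "ay": 0, "az": 0, "claw": 25}])

```text
time_s: 24.9
tcp_pos: [0.5744, -0.0116, 0.034]
ee_rot: [[0.072, -0.997, -0.001], [-0.997, -0.072, -0.0], [0.0, 0.001, -1.0]]
wrist_force: [-3.3, -1.2, 5.1]
gripper_width: 0.532
gripper_force: 30.0
```

```bash
python3 d.py .4534 -.3146 .16 -1.297  .4534 -.3146 .16 1.845
```

```text
[ 293.6  142.6 -125.8] [ 1.000e-03  1.000e-03 -1.773e+00]
[ 293.6  142.6 -125.8] [ 1.000e-03 -1.000e-03  1.368e+00]
24.9 [ 0.5744 -0.0116  0.034 ] [ 15.   30.3 -20.4  -0.  -39.4 -10.9] 0.5315056481505083
```

Request:
servo_tool(deltas=[{"tx": 0, "ty": 0, "tz": -4, "ax": 0, "ay": 0, "az": 0, "claw": 25}, {"tx": 0, "ty": 0, "tz": -14, "ax": 0, "ay": 0, "az": 0, "claw": 25}, {"tx": 0, "ty": 0, "tz": -30, "ax": 0, "ay": 0, "az": 0, "claw": 25}, {"tx": 0, "ty": 0, "tz": -52, "ax": 0, "ay": 0, "az": 0, "claw": 25}, {"tx": 0, "ty": 0, "tz": -78, "ax": 0, "ay": 0, "az": 0, "claw": 25}, {"tx": 5, "ty": 2, "tz": -104, "ax": 0, "ay": 0, "az": 0.03, "claw": 25}, {"tx": 17, "ty": 8, "tz": -126, "ax": 0, "ay": 0, "az": 0.1, "claw": 25}, {"tx": 35, "ty": 17, "tz": -140, "ax": 0, "ay": 0, "az": 0.19, "claw": 25}, {"tx": 57, "ty": 28, "tz": -146, "ax": 0, "ay": 0, "az": 0.28, "claw": 25}, {"tx": 80, "ty": 39, "tz": -146, "ax": 0, "ay": 0, "az": 0.38, "claw": 25}, {"tx": 103, "ty": 50, "tz": -146, "ax": 0, "ay": 0, "az": 0.48, "claw": 25}, {"tx": 126, "ty": 61, "tz": -146, "ax": 0, "ay": 0, "az": 0.58, "claw": 25}])

```text
time_s: 25.9
tcp_pos: [0.5217, -0.1421, 0.179]
ee_rot: [[-0.491, -0.871, -0.002], [-0.871, 0.491, 0.001], [-0.0, 0.002, -1.0]]
wrist_force: [-0.1, -0.8, -7.8]
gripper_width: 0.529
gripper_force: 30.0
```

```bash
python3 d.py .4534 -.3146 .16 1.848
```

```text
[183.8 -25.2  18.9] [ 0.002 -0.001  0.78 ]
25.9 [ 0.5217 -0.1421  0.179 ] [  1.9  17.1 -16.5  -0.1 -56.5 -31.3] 0.5287805207528363
```

Request:
servo_tool(deltas=[{"tx": 22, "ty": -3, "tz": 0, "ax": 0, "ay": 0, "az": 0.09, "claw": 25}, {"tx": 44, "ty": -6, "tz": 0, "ax": 0, "ay": 0, "az": 0.18, "claw": 25}, {"tx": 66, "ty": -9, "tz": 0, "ax": 0, "ay": 0, "az": 0.27, "claw": 25}, {"tx": 88, "ty": -12, "tz": 0, "ax": 0, "ay": 0, "az": 0.36, "claw": 25}, {"tx": 110, "ty": -15, "tz": 0, "ax": 0, "ay": 0, "az": 0.45, "claw": 25}, {"tx": 130, "ty": -18, "tz": 0, "ax": 0, "ay": 0, "az": 0.54, "claw": 25}, {"tx": 148, "ty": -21, "tz": 0, "ax": 0, "ay": 0, "az": 0.62, "claw": 25}, {"tx": 162, "ty": -23, "tz": 0, "ax": 0, "ay": 0, "az": 0.69, "claw": 25}, {"tx": 173, "ty": -24, "tz": 2, "ax": 0, "ay": 0, "az": 0.74, "claw": 25}, {"tx": 180, "ty": -25, "tz": 5, "ax": 0, "ay": 0, "az": 0.77, "claw": 25}, {"tx": 183, "ty": -25, "tz": 10, "ax": 0, "ay": 0, "az": 0.78, "claw": 25}, {"tx": 183, "ty": -25, "tz": 14, "ax": 0, "ay": 0, "az": 0.78, "claw": 25}])

```text
time_s: 26.9
tcp_pos: [0.4553, -0.3135, 0.1646]
ee_rot: [[-0.961, -0.278, -0.001], [-0.278, 0.961, 0.001], [0.001, 0.001, -1.0]]
wrist_force: [-0.1, 0.6, -7.4]
gripper_width: 0.528
gripper_force: 30.0
```

```bash
python3 - <<'E'
from fit import *
for i in range(2): capture("side")
capture("scene");T=c2w("wrist");im=capture("wrist")
r=place(M["rest"],(.4534,-.3148,.278),0)
for p,z,c in(((.4534,-.3148,.278),.01,(0,255,0)),):
    P=np.array([[sx*.11,sy*.045,0] for sx,sy in((1,1),(1,-1),(-1,-1),(-1,1))])
    cv2.polylines(im,[proj("wrist",place(P,p,z),T).astype(np.int32)],True,c,1)
cv2.imwrite("pics/w3.png",im)
E
python3 d.py .4534 -.3146 .036 1.848
```

```text
[  3.1  -0.9 129.4] [ 0.    -0.     0.007]
27.1 [ 0.4562 -0.3129  0.1654] [-17.7  19.  -15.9  -0.  -55.1 -56.1] 0.523729470459541
```

View pics/w3.png

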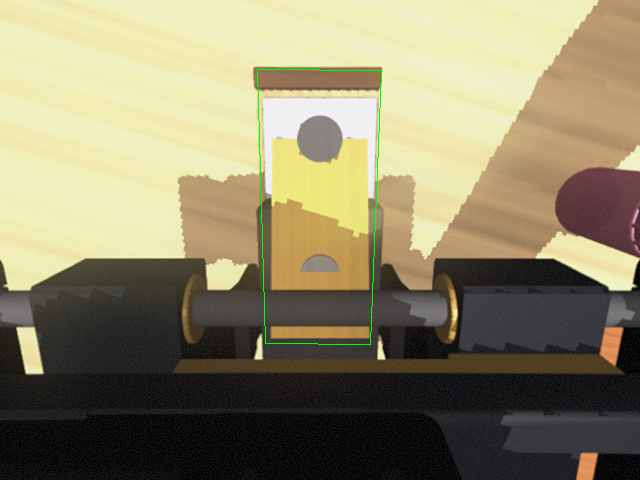

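The rest outline (green) matches the board at (318,80) to (318,345), and the plane is aligned above it. Now I lower it.

Request:
servo_tool(deltas=[{"tx": 1, "ty": 0, "tz": 8, "ax": 0, "ay": 0, "az": 0.004, "claw": 25}, {"tx": 2, "ty": -0.5, "tz": 24, "ax": 0, "ay": 0, "az": 0.007, "claw": 25}, {"tx": 3, "ty": -1, "tz": 44, "ax": 0, "ay": 0, "az": 0.007, "claw": 25}, {"tx": 3, "ty": -1, "tz": 64, "ax": 0, "ay": 0, "az": 0.007, "claw": 25}, {"tx": 3, "ty": -1, "tz": 82, "ax": 0, "ay": 0, "az": 0.007, "claw": 25}, {"tx": 3, "ty": -1, "tz": 97, "ax": 0, "ay": 0, "az": 0.007, "claw": 25}, {"tx": 3, "ty": -1, "tz": 109, "ax": 0, "ay": 0, "az": 0.007, "claw": 25}, {"tx": 3, "ty": -1, "tz": 117, "ax": 0, "ay": 0, "az": 0.007, "claw": 25}, {"tx": 3, "ty": -1, "tz": 122, "ax": 0, "ay": 0, "az": 0.007, "claw": 25}, {"tx": 3, "ty": -1, "tz": 124, "ax": 0, "ay": 0, "az": 0.007, "claw": 25}, {"tx": 3, "ty": -1, "tz": 125, "ax": 0, "ay": 0, "az": 0.007, "claw": 25}, {"tx": 3, "ty": -1, "tz": 125, "ax": 0, "ay": 0, "az": 0.007, "claw": 25}])

```text
time_s: 28.1
tcp_pos: [0.454, -0.3155, 0.0413]
ee_rot: [[-0.962, -0.273, 0.001], [-0.273, 0.962, -0.001], [-0.001, -0.001, -1.0]]
wrist_force: [0.1, -0.0, -7.5]
gripper_width: 0.527
gripper_force: 30.0
```

Request:
servo_tool(deltas=[{"tx": 0, "ty": 0, "tz": 2, "ax": 0, "ay": 0, "az": 0, "claw": 25}, {"tx": 0, "ty": 0, "tz": 3.5, "ax": 0, "ay": 0, "az": 0, "claw": 25}, {"tx": 0, "ty": 0, "tz": 4.5, "ax": 0, "ay": 0, "az": 0, "claw": 25}, {"tx": 0, "ty": 0, "tz": 5, "ax": 0, "ay": 0, "az": 0, "claw": 25}, {"tx": 0, "ty": 0, "tz": 5, "ax": 0, "ay": 0, "az": 0, "claw": 25}, {"tx": 0, "ty": 0, "tz": 5, "ax": 0, "ay": 0, "az": 0, "claw": 25}])

```text
time_s: 28.6
tcp_pos: [0.4535, -0.3154, 0.0361]
ee_rot: [[-0.962, -0.272, 0.0], [-0.272, 0.962, -0.0], [-0.0, -0.0, -1.0]]
wrist_force: [0.0, 0.8, -4.0]
gripper_width: 0.525
gripper_force: 30.0
```

Request:
servo_tool(deltas=[{"tx": 0, "ty": 0, "tz": 0, "ax": 0, "ay": 0, "az": 0, "claw": 52}, {"tx": 0, "ty": 0, "tz": 0, "ax": 0, "ay": 0, "az": 0, "claw": 66}, {"tx": 0, "ty": 0, "tz": 0, "ax": 0, "ay": 0, "az": 0, "claw": 66}, {"tx": 0, "ty": 0, "tz": 0, "ax": 0, "ay": 0, "az": 0, "claw": 66}, {"tx": 0, "ty": 0, "tz": 0, "ax": 0, "ay": 0, "az": 0, "claw": 66}, {"tx": 0, "ty": 0, "tz": -6, "ax": 0, "ay": 0, "az": 0, "claw": 66}, {"tx": 0, "ty": 0, "tz": -20, "ax": 0, "ay": 0, "az": 0, "claw": 66}, {"tx": 0, "ty": 0, "tz": -45, "ax": 0, "ay": 0, "az": 0, "claw": 66}, {"tx": 0, "ty": 0, "tz": -80, "ax": 0, "ay": 0, "az": 0, "claw": 66}, {"tx": 0, "ty": 0, "tz": -120, "ax": 0, "ay": 0, "az": 0, "claw": 80}, {"tx": 0, "ty": 0, "tz": -155, "ax": 0, "ay": 0, "az": 0, "claw": 87}, {"tx": 0, "ty": 0, "tz": -185, "ax": 0, "ay": 0, "az": 0, "claw": 87}])

```text
time_s: 29.6
tcp_pos: [0.4537, -0.3156, 0.2245]
ee_rot: [[-0.962, -0.273, 0.003], [-0.273, 0.962, -0.002], [-0.003, -0.003, -1.0]]
wrist_force: [-0.0, 0.2, -0.7]
gripper_width: 0.906
gripper_force: 0.0
```

```bash
python3 - <<'E'
from fit import *
for n in("scene","side"): cv2.imwrite(f"pics/{n}2.png",capture(n))
I=dict(plane=(.4534,-.3148,.278,.01,.02),rest=(.4534,-.3148,.278,0,.01))
for l,(x,y,w,z0,zc) in I.items():
    for n in("scene","side"):
        b,T=getmask(l,n,(x,y),zc)
        if b and b[0]<40: print(l,n,*fit(l,{n:(b[1],T)},(x,y,w),z0,True,True))
cv2.imwrite("pics/c2.png",cv2.resize(cv2.imread("pics/scene2.png")[230:390,20:220],None,fx=3,fy=3))
E
python3 d.py .465 .29 .23 -3.0754
```

```text
plane scene [ 0.45334515 -0.31392353  0.28676043] 0.9342977697408077
plane side [ 0.45370741 -0.3184721   0.24050253] 0.8253895508707608
rest scene [ 0.45377963 -0.31518097  0.28315635] 0.9865160349854227
rest side [ 0.45081415 -0.31416242  0.28736354] 0.9851318944844125
[-176.5  578.8   -9.6] [ 0.002 -0.    -1.361]
29.9 [ 0.4526 -0.3149  0.2197] [-18.   15.9 -11.8  -0.  -62.4 -56.2] 0.9971861400528834
```

View pics/c2.png

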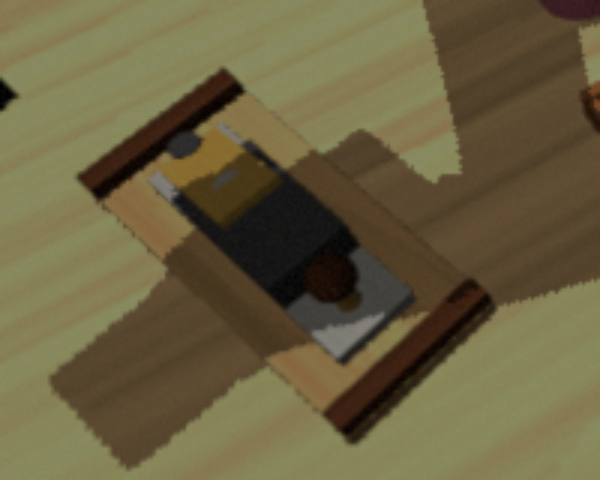

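The plane lies between the strips (crop about (270,230)), centred and aligned. Now I bring the bottle back.

Request:
servo_tool(deltas=[{"tx": -5, "ty": 16, "tz": -2, "ax": 0, "ay": 0, "az": -0.06, "claw": 87}, {"tx": -14, "ty": 45, "tz": -5, "ax": 0, "ay": 0, "az": -0.16, "claw": 87}, {"tx": -24, "ty": 80, "tz": -8, "ax": 0, "ay": 0, "az": -0.27, "claw": 87}, {"tx": -35, "ty": 116, "tz": -10, "ax": 0, "ay": 0, "az": -0.38, "claw": 87}, {"tx": -46, "ty": 152, "tz": -10, "ax": 0, "ay": 0, "az": -0.49, "claw": 87}, {"tx": -57, "ty": 188, "tz": -10, "ax": 0, "ay": 0, "az": -0.6, "claw": 87}, {"tx": -68, "ty": 224, "tz": -10, "ax": 0, "ay": 0, "az": -0.71, "claw": 87}, {"tx": -79, "ty": 260, "tz": -10, "ax": 0, "ay": 0, "az": -0.82, "claw": 87}, {"tx": -90, "ty": 296, "tz": -10, "ax": 0, "ay": 0, "az": -0.93, "claw": 87}, {"tx": -101, "ty": 332, "tz": -10, "ax": 0, "ay": 0, "az": -1.04, "claw": 87}, {"tx": -112, "ty": 368, "tz": -10, "ax": 0, "ay": 0, "az": -1.15, "claw": 87}, {"tx": -122, "ty": 400, "tz": -10, "ax": 0, "ay": 0, "az": -1.26, "claw": 87}])

```text
time_s: 30.9
tcp_pos: [0.4609, 0.1046, 0.2294]
ee_rot: [[-0.029, -1.0, -0.003], [-1.0, 0.029, -0.002], [0.002, 0.003, -1.0]]
wrist_force: [0.2, -0.7, -0.2]
gripper_width: 0.997
gripper_force: 0.0
```

```bash
python3 - <<'E'
from fit import *
capture("scene")
for l,x,y in(("tin",.58,.278),("bottle",.466,.29),("jar",.353,.30)):
    b,T=getmask(l,"scene",(x,y),.05); print(l,*fit(l,{"scene":(b[1],T)},(x,y),.004,False,False))
E
python3 d.py .4665 .29 .23 -3.0754
```

```text
tin [0.57996393 0.27750966] 0.979871912168344
bottle [0.46632642 0.2883345 ] 0.8988536749831423
jar [0.35008496 0.30353027] 0.6627747252747253
[-186.8    0.9   -1.1] [ 0.003 -0.002 -0.1  ]
31.1 [0.4611 0.1033 0.2293] [ 32.4   7.8 -21.1  -0.  -61.4 -34.3] 1.0000275105608964
```

Request:
servo_tool(deltas=[{"tx": -25, "ty": 0, "tz": 0, "ax": 0, "ay": 0, "az": -0.05, "claw": 87}, {"tx": -58, "ty": 0, "tz": 0, "ax": 0, "ay": 0, "az": -0.1, "claw": 87}, {"tx": -92, "ty": 0.5, "tz": 0, "ax": 0, "ay": 0, "az": -0.1, "claw": 87}, {"tx": -124, "ty": 0.9, "tz": 0, "ax": 0, "ay": 0, "az": -0.1, "claw": 87}, {"tx": -150, "ty": 0.9, "tz": 0, "ax": 0, "ay": 0, "az": -0.1, "claw": 87}, {"tx": -170, "ty": 0.9, "tz": 0, "ax": 0, "ay": 0, "az": -0.1, "claw": 87}, {"tx": -182, "ty": 0.9, "tz": 0, "ax": 0, "ay": 0, "az": -0.1, "claw": 87}, {"tx": -186, "ty": 0.9, "tz": 0, "ax": 0, "ay": 0, "az": -0.1, "claw": 87}, {"tx": -186, "ty": 0.9, "tz": 0, "ax": 0, "ay": 0, "az": -0.1, "claw": 87}, {"tx": -186, "ty": 0.9, "tz": 8, "ax": 0, "ay": 0, "az": -0.1, "claw": 87}, {"tx": -186, "ty": 0.9, "tz": 20, "ax": 0, "ay": 0, "az": -0.1, "claw": 87}, {"tx": -186, "ty": 0.9, "tz": 32, "ax": 0, "ay": 0, "az": -0.1, "claw": 87}])

```text
time_s: 32.1
tcp_pos: [0.4675, 0.2872, 0.1983]
ee_rot: [[0.063, -0.998, 0.0], [-0.998, -0.063, 0.0], [-0.0, -0.0, -1.0]]
wrist_force: [0.7, 0.3, 0.1]
gripper_width: 0.999
gripper_force: 0.0
```

```bash
python3 -c "
from h import *
capture('side')"; python3 d.py .4665 .2897 .0865 -3.0754
```

```text
[ -3.8  -1.2 108.8] [ 0.005 -0.003 -0.004]
32.15 [0.466  0.2861 0.1953] [ 48.5  16.8 -14.3  -0.1 -59.2 -44.9] 0.9971647878497601
```

Request:
servo_tool(deltas=[{"tx": -3, "ty": -0.5, "tz": 14, "ax": 0, "ay": 0, "az": 0, "claw": 87}, {"tx": -3, "ty": -0.5, "tz": 36, "ax": 0, "ay": 0, "az": 0, "claw": 87}, {"tx": -3, "ty": -0.5, "tz": 60, "ax": 0, "ay": 0, "az": 0, "claw": 87}, {"tx": -3, "ty": -0.5, "tz": 82, "ax": 0, "ay": 0, "az": 0, "claw": 87}, {"tx": -3, "ty": -0.5, "tz": 98, "ax": 0, "ay": 0, "az": 0, "claw": 87}, {"tx": -3, "ty": -0.5, "tz": 106, "ax": 0, "ay": 0, "az": 0, "claw": 87}, {"tx": -3, "ty": -0.5, "tz": 108, "ax": 0, "ay": 0, "az": 0, "claw": 87}, {"tx": -3, "ty": -0.5, "tz": 108, "ax": 0, "ay": 0, "az": 0, "claw": 65}, {"tx": -3, "ty": -0.5, "tz": 108, "ax": 0, "ay": 0, "az": 0, "claw": 30}, {"tx": -3, "ty": -0.5, "tz": 108, "ax": 0, "ay": 0, "az": 0, "claw": 30}, {"tx": -3, "ty": -0.5, "tz": 108, "ax": 0, "ay": 0, "az": 0, "claw": 30}, {"tx": -3, "ty": -0.5, "tz": 108, "ax": 0, "ay": 0, "az": 0, "claw": 30}])

```text
time_s: 33.15
tcp_pos: [0.4681, 0.292, 0.0916]
ee_rot: [[0.065, -0.998, 0.001], [-0.998, -0.065, 0.001], [-0.001, -0.001, -1.0]]
wrist_force: [-0.3, 0.2, -0.3]
gripper_width: 0.706
gripper_force: 0.0
```

Request:
servo_tool(deltas=[{"tx": 0, "ty": 0, "tz": 0, "ax": 0, "ay": 0, "az": 0, "claw": 30}, {"tx": 0, "ty": 0, "tz": 0, "ax": 0, "ay": 0, "az": 0, "claw": 30}, {"tx": 0, "ty": 0, "tz": 0, "ax": 0, "ay": 0, "az": 0, "claw": 30}, {"tx": 0, "ty": 0, "tz": 0, "ax": 0, "ay": 0, "az": 0, "claw": 30}])

```text
time_s: 33.48
tcp_pos: [0.4677, 0.2918, 0.091]
ee_rot: [[0.065, -0.998, -0.0], [-0.998, -0.065, -0.0], [0.0, 0.0, -1.0]]
wrist_force: [-2.7, -0.2, 2.8]
gripper_width: 0.567
gripper_force: 30.0
```

```bash
python3 d.py .5107 -.0057 .2 -3.0754
```

```text
[ 299.6  -23.6 -108.9] [ 0.    -0.    -0.001]
33.4833 [0.4677 0.2918 0.091 ] [ 48.8  23.9 -21.   -0.  -45.  -45.1] 0.5666451910044297
```

Request:
servo_tool(deltas=[{"tx": 0, "ty": 0, "tz": -4, "ax": 0, "ay": 0, "az": 0, "claw": 30}, {"tx": 0, "ty": 0, "tz": -16, "ax": 0, "ay": 0, "az": 0, "claw": 30}, {"tx": 0, "ty": 0, "tz": -36, "ax": 0, "ay": 0, "az": 0, "claw": 30}, {"tx": 5, "ty": 0, "tz": -60, "ax": 0, "ay": 0, "az": 0, "claw": 30}, {"tx": 20, "ty": -1, "tz": -82, "ax": 0, "ay": 0, "az": 0, "claw": 30}, {"tx": 44, "ty": -3, "tz": -96, "ax": 0, "ay": 0, "az": 0, "claw": 30}, {"tx": 74, "ty": -5, "tz": -102, "ax": 0, "ay": 0, "az": 0, "claw": 30}, {"tx": 107, "ty": -8, "tz": -102, "ax": 0, "ay": 0, "az": 0, "claw": 30}, {"tx": 140, "ty": -11, "tz": -102, "ax": 0, "ay": 0, "az": 0, "claw": 30}, {"tx": 173, "ty": -14, "tz": -102, "ax": 0, "ay": 0, "az": 0, "claw": 30}, {"tx": 205, "ty": -16, "tz": -102, "ax": 0, "ay": 0, "az": 0, "claw": 30}, {"tx": 236, "ty": -19, "tz": -102, "ax": 0, "ay": 0, "az": 0, "claw": 30}])

```text
time_s: 34.48
tcp_pos: [0.5015, 0.0557, 0.1924]
ee_rot: [[0.065, -0.998, -0.001], [-0.998, -0.065, -0.0], [-0.0, 0.001, -1.0]]
wrist_force: [0.1, -0.4, -2.6]
gripper_width: 0.567
gripper_force: 30.0
```

Request:
servo_tool(deltas=[{"tx": 26, "ty": -2, "tz": 0, "ax": 0, "ay": 0, "az": 0, "claw": 30}, {"tx": 45, "ty": -3, "tz": 0, "ax": 0, "ay": 0, "az": 0, "claw": 30}, {"tx": 57, "ty": -4, "tz": 0, "ax": 0, "ay": 0, "az": 0, "claw": 30}, {"tx": 62, "ty": -4, "tz": 0, "ax": 0, "ay": 0, "az": 0, "claw": 30}, {"tx": 62, "ty": -4, "tz": 6, "ax": 0, "ay": 0, "az": 0, "claw": 30}, {"tx": 62, "ty": -4, "tz": 16, "ax": 0, "ay": 0, "az": 0, "claw": 30}, {"tx": 62, "ty": -4, "tz": 28, "ax": 0, "ay": 0, "az": 0, "claw": 30}, {"tx": 62, "ty": -4, "tz": 40, "ax": 0, "ay": 0, "az": 0, "claw": 30}, {"tx": 62, "ty": -4, "tz": 50, "ax": 0, "ay": 0, "az": 0, "claw": 30}, {"tx": 62, "ty": -4, "tz": 56, "ax": 0, "ay": 0, "az": 0, "claw": 30}, {"tx": 62, "ty": -4, "tz": 58, "ax": 0, "ay": 0, "az": 0, "claw": 30}, {"tx": 62, "ty": -4, "tz": 58, "ax": 0, "ay": 0, "az": 0, "claw": 30}])

```text
time_s: 35.48
tcp_pos: [0.5099, -0.0038, 0.1341]
ee_rot: [[0.066, -0.998, -0.001], [-0.998, -0.066, -0.0], [0.0, 0.001, -1.0]]
wrist_force: [-0.7, 0.4, -2.1]
gripper_width: 0.567
gripper_force: 30.0
```

```bash
python3 -c "
from h import *
capture('side')"; python3 d.py .5110 -.0044 .0953 -3.0754
```

```text
[ 0.6 -0.6 39.4] [-0. -0. -0.]
35.5333 [ 0.5103 -0.0038  0.1347] [ 17.8  17.2 -24.    0.  -48.8 -14.1] 0.5673743918980284
```

Request:
servo_tool(deltas=[{"tx": 0.5, "ty": -0.5, "tz": 6, "ax": 0, "ay": 0, "az": 0, "claw": 30}, {"tx": 0.5, "ty": -0.5, "tz": 16, "ax": 0, "ay": 0, "az": 0, "claw": 30}, {"tx": 0.5, "ty": -0.5, "tz": 25, "ax": 0, "ay": 0, "az": 0, "claw": 30}, {"tx": 0.5, "ty": -0.5, "tz": 32, "ax": 0, "ay": 0, "az": 0, "claw": 30}, {"tx": 0.5, "ty": -0.5, "tz": 36, "ax": 0, "ay": 0, "az": 0, "claw": 30}, {"tx": 0.5, "ty": -0.5, "tz": 38, "ax": 0, "ay": 0, "az": 0, "claw": 30}, {"tx": 0.5, "ty": -0.5, "tz": 38.5, "ax": 0, "ay": 0, "az": 0, "claw": 30}, {"tx": 0.5, "ty": -0.5, "tz": 38.5, "ax": 0, "ay": 0, "az": 0, "claw": 30}, {"tx": 0.5, "ty": -0.5, "tz": 38.5, "ax": 0, "ay": 0, "az": 0, "claw": 30}])

```text
time_s: 36.28
tcp_pos: [0.511, -0.0046, 0.0965]
ee_rot: [[0.065, -0.998, 0.001], [-0.998, -0.065, 0.0], [-0.0, -0.001, -1.0]]
wrist_force: [-0.1, 0.6, -2.3]
gripper_width: 0.567
gripper_force: 30.0
```

Next: release, go up, and move on to the jar.

Request:
servo_tool(deltas=[{"tx": 0, "ty": 0, "tz": 1.3, "ax": 0, "ay": 0, "az": 0, "claw": 30}, {"tx": 0, "ty": 0, "tz": 1.3, "ax": 0, "ay": 0, "az": 0, "claw": 30}, {"tx": 0, "ty": 0, "tz": 1.3, "ax": 0, "ay": 0, "az": 0, "claw": 30}, {"tx": 0, "ty": 0, "tz": 1.3, "ax": 0, "ay": 0, "az": 0, "claw": 60}, {"tx": 0, "ty": 0, "tz": 1.3, "ax": 0, "ay": 0, "az": 0, "claw": 80}, {"tx": 0, "ty": 0, "tz": 1.3, "ax": 0, "ay": 0, "az": 0, "claw": 80}, {"tx": 0, "ty": 0, "tz": 1.3, "ax": 0, "ay": 0, "az": 0, "claw": 80}, {"tx": 0, "ty": 0, "tz": 0, "ax": 0, "ay": 0, "az": 0, "claw": 80}, {"tx": 0, "ty": 0, "tz": -15, "ax": 0, "ay": 0, "az": 0, "claw": 80}, {"tx": 0, "ty": 0, "tz": -45, "ax": 0, "ay": 0, "az": 0, "claw": 80}, {"tx": 0, "ty": 0, "tz": -80, "ax": 0, "ay": 0, "az": 0, "claw": 80}, {"tx": 0, "ty": 0, "tz": -115, "ax": 0, "ay": 0, "az": 0, "claw": 87}])

```text
time_s: 37.28
tcp_pos: [0.5102, -0.0048, 0.2124]
ee_rot: [[0.065, -0.998, -0.001], [-0.998, -0.065, -0.001], [0.0, 0.001, -1.0]]
wrist_force: [1.9, -0.1, 0.8]
gripper_width: 0.947
gripper_force: 0.0
```

```bash
python3 - <<'E'
from fit import *
for n in("scene","side"):
    capture(n)
for l,x,y,z in(("bottle",.511,-.006,.008),("jar",.353,.30,.004)):
  for n in("scene","side"):
    b,T=getmask(l,n,(x,y),.05)
    if b: print(l,n,b[0],*fit(l,{n:(b[1],T)},(x,y),z,False,False))
E
python3 d.py .353 .2995 .21 -3.0754
```

```text
bottle scene 3.349480513632521 [ 0.51103715 -0.00668312] 0.9235259778166959
bottle side 2.835603279606345 [ 0.50808824 -0.00725785] 0.9326128417037508
jar scene 1.7294749250620647 [0.35498059 0.29982483] 0.9363885088919288
jar side 1.7428894043341987 [0.35266373 0.29939239] 0.9533880017263703
[-313.7  136.8    0.6] [ 0.002 -0.    -0.001]
37.5833 [ 0.5098 -0.0047  0.2103] [ 17.7  12.4 -18.1  -0.  -59.6 -14. ] 0.9964199367231641
```

Request:
servo_tool(deltas=[{"tx": -10, "ty": 4, "tz": 0, "ax": 0, "ay": 0, "az": 0, "claw": 87}, {"tx": -32, "ty": 14, "tz": 0, "ax": 0, "ay": 0, "az": 0, "claw": 87}, {"tx": -64, "ty": 28, "tz": 0, "ax": 0, "ay": 0, "az": 0, "claw": 87}, {"tx": -100, "ty": 44, "tz": 0, "ax": 0, "ay": 0, "az": 0, "claw": 87}, {"tx": -136, "ty": 59, "tz": 0, "ax": 0, "ay": 0, "az": 0, "claw": 87}, {"tx": -172, "ty": 75, "tz": 0, "ax": 0, "ay": 0, "az": 0, "claw": 87}, {"tx": -208, "ty": 91, "tz": 0, "ax": 0, "ay": 0, "az": 0, "claw": 87}, {"tx": -242, "ty": 105, "tz": 0, "ax": 0, "ay": 0, "az": 0, "claw": 87}, {"tx": -272, "ty": 118, "tz": 0, "ax": 0, "ay": 0, "az": 0, "claw": 87}, {"tx": -296, "ty": 129, "tz": 0, "ax": 0, "ay": 0, "az": 0, "claw": 87}, {"tx": -309, "ty": 135, "tz": 0, "ax": 0, "ay": 0, "az": 0, "claw": 87}, {"tx": -313.7, "ty": 136.8, "tz": 0, "ax": 0, "ay": 0, "az": 0, "claw": 87}])

```text
time_s: 38.58
tcp_pos: [0.352, 0.3012, 0.2101]
ee_rot: [[0.068, -0.998, -0.001], [-0.998, -0.068, -0.002], [0.002, 0.001, -1.0]]
wrist_force: [0.2, -0.7, -0.2]
gripper_width: 1.003
gripper_force: 0.0
```

```bash
python3 -c "
from h import *
for i in range(3):capture('side')"; python3 d.py .353 .2995 .080 -3.0754
```

```text
[-6.000e-01  1.000e-01  1.304e+02] [ 0.001 -0.002 -0.   ]
38.7333 [0.3533 0.2992 0.2104] [ 60.5   7.8 -24.   -0.  -58.4 -56.7] 1.0004768194368139
```

Request:
servo_tool(deltas=[{"tx": 0, "ty": 0, "tz": 8, "ax": 0, "ay": 0, "az": 0, "claw": 87}, {"tx": 0, "ty": 0, "tz": 30, "ax": 0, "ay": 0, "az": 0, "claw": 87}, {"tx": 0, "ty": 0, "tz": 60, "ax": 0, "ay": 0, "az": 0, "claw": 87}, {"tx": 0, "ty": 0, "tz": 88, "ax": 0, "ay": 0, "az": 0, "claw": 87}, {"tx": 0, "ty": 0, "tz": 110, "ax": 0, "ay": 0, "az": 0, "claw": 87}, {"tx": 0, "ty": 0, "tz": 123, "ax": 0, "ay": 0, "az": 0, "claw": 87}, {"tx": 0, "ty": 0, "tz": 129, "ax": 0, "ay": 0, "az": 0, "claw": 87}, {"tx": 0, "ty": 0, "tz": 130, "ax": 0, "ay": 0, "az": 0, "claw": 70}, {"tx": 0, "ty": 0, "tz": 130, "ax": 0, "ay": 0, "az": 0, "claw": 35}, {"tx": 0, "ty": 0, "tz": 130, "ax": 0, "ay": 0, "az": 0, "claw": 35}, {"tx": 0, "ty": 0, "tz": 130, "ax": 0, "ay": 0, "az": 0, "claw": 35}, {"tx": 0, "ty": 0, "tz": 130, "ax": 0, "ay": 0, "az": 0, "claw": 35}])

```text
time_s: 39.73
tcp_pos: [0.3541, 0.3, 0.0822]
ee_rot: [[0.065, -0.998, 0.001], [-0.998, -0.065, 0.002], [-0.002, -0.001, -1.0]]
wrist_force: [-1.3, -0.0, 0.1]
gripper_width: 0.703
gripper_force: 0.0
```

Request:
servo_tool(deltas=[{"tx": 0, "ty": 0, "tz": 0, "ax": 0, "ay": 0, "az": 0, "claw": 35}, {"tx": 0, "ty": 0, "tz": 0, "ax": 0, "ay": 0, "az": 0, "claw": 35}, {"tx": 0, "ty": 0, "tz": 0, "ax": 0, "ay": 0, "az": 0, "claw": 35}, {"tx": 0, "ty": 0, "tz": 0, "ax": 0, "ay": 0, "az": 0, "claw": 35}])

```text
time_s: 40.07
tcp_pos: [0.3539, 0.2999, 0.0819]
ee_rot: [[0.065, -0.998, 0.001], [-0.998, -0.065, 0.001], [-0.001, -0.001, -1.0]]
wrist_force: [-1.8, -0.5, 5.8]
gripper_width: 0.636
gripper_force: 30.0
```

```bash
python3 d.py .503 .0675 .2 -3.0754
```

```text
[ 241.5 -133.7 -118.2] [-0.001  0.001 -0.001]
40.0667 [0.3539 0.2999 0.0819] [ 60.4  17.7 -33.6   0.  -38.6 -56.7] 0.6358427879793939
```

Request:
servo_tool(deltas=[{"tx": 0, "ty": 0, "tz": -4, "ax": 0, "ay": 0, "az": 0, "claw": 35}, {"tx": 0, "ty": 0, "tz": -16, "ax": 0, "ay": 0, "az": 0, "claw": 35}, {"tx": 0, "ty": 0, "tz": -38, "ax": 0, "ay": 0, "az": 0, "claw": 35}, {"tx": 0, "ty": 0, "tz": -66, "ax": 0, "ay": 0, "az": 0, "claw": 35}, {"tx": 5, "ty": -3, "tz": -94, "ax": 0, "ay": 0, "az": 0, "claw": 35}, {"tx": 18, "ty": -10, "tz": -114, "ax": 0, "ay": 0, "az": 0, "claw": 35}, {"tx": 38, "ty": -21, "tz": -124, "ax": 0, "ay": 0, "az": 0, "claw": 35}, {"tx": 64, "ty": -36, "tz": -126, "ax": 0, "ay": 0, "az": 0, "claw": 35}, {"tx": 92, "ty": -51, "tz": -126, "ax": 0, "ay": 0, "az": 0, "claw": 35}, {"tx": 120, "ty": -67, "tz": -126, "ax": 0, "ay": 0, "az": 0, "claw": 35}, {"tx": 148, "ty": -82, "tz": -126, "ax": 0, "ay": 0, "az": 0, "claw": 35}, {"tx": 176, "ty": -98, "tz": -126, "ax": 0, "ay": 0, "az": 0, "claw": 35}])

```text
time_s: 41.07
tcp_pos: [0.4625, 0.1285, 0.2064]
ee_rot: [[0.065, -0.998, -0.002], [-0.998, -0.065, -0.0], [0.0, 0.002, -1.0]]
wrist_force: [0.1, 0.9, -3.5]
gripper_width: 0.636
gripper_force: 30.0
```

Request:
servo_tool(deltas=[{"tx": 25, "ty": -14, "tz": 0, "ax": 0, "ay": 0, "az": 0, "claw": 35}, {"tx": 46, "ty": -25, "tz": 0, "ax": 0, "ay": 0, "az": 0, "claw": 35}, {"tx": 60, "ty": -33, "tz": 0, "ax": 0, "ay": 0, "az": 0, "claw": 35}, {"tx": 66, "ty": -36, "tz": 0, "ax": 0, "ay": 0, "az": 0, "claw": 35}, {"tx": 66, "ty": -36, "tz": 6, "ax": 0, "ay": 0, "az": 0, "claw": 35}, {"tx": 66, "ty": -36, "tz": 18, "ax": 0, "ay": 0, "az": 0, "claw": 35}, {"tx": 66, "ty": -36, "tz": 34, "ax": 0, "ay": 0, "az": 0, "claw": 35}, {"tx": 66, "ty": -36, "tz": 50, "ax": 0, "ay": 0, "az": 0, "claw": 35}, {"tx": 66, "ty": -36, "tz": 63, "ax": 0, "ay": 0, "az": 0, "claw": 35}, {"tx": 66, "ty": -36, "tz": 71, "ax": 0, "ay": 0, "az": 0, "claw": 35}, {"tx": 66, "ty": -36, "tz": 75, "ax": 0, "ay": 0, "az": 0, "claw": 35}, {"tx": 66, "ty": -36, "tz": 76, "ax": 0, "ay": 0, "az": 0, "claw": 35}])

```text
time_s: 42.07
tcp_pos: [0.5025, 0.0671, 0.1304]
ee_rot: [[0.066, -0.998, -0.002], [-0.998, -0.066, -0.001], [0.001, 0.002, -1.0]]
wrist_force: [0.7, 0.4, -3.4]
gripper_width: 0.636
gripper_force: 30.0
```

```bash
python3 -c "
from h import *
capture('side')"; python3 d.py .5028 .067 .0862 -3.0754
```

```text
[ 0.1  0.2 44.7] [ 0.001 -0.    -0.   ]
42.1167 [0.503  0.0671 0.1309] [ 26.   17.3 -24.6   0.  -48.2 -22.2] 0.6347451850146261
```

Request:
servo_tool(deltas=[{"tx": 0, "ty": 0, "tz": 6, "ax": 0, "ay": 0, "az": 0, "claw": 35}, {"tx": 0, "ty": 0, "tz": 17, "ax": 0, "ay": 0, "az": 0, "claw": 35}, {"tx": 0, "ty": 0, "tz": 28, "ax": 0, "ay": 0, "az": 0, "claw": 35}, {"tx": 0, "ty": 0, "tz": 36, "ax": 0, "ay": 0, "az": 0, "claw": 35}, {"tx": 0, "ty": 0, "tz": 41, "ax": 0, "ay": 0, "az": 0, "claw": 35}, {"tx": 0, "ty": 0, "tz": 43, "ax": 0, "ay": 0, "az": 0, "claw": 35}, {"tx": 0, "ty": 0, "tz": 44, "ax": 0, "ay": 0, "az": 0, "claw": 35}, {"tx": 0, "ty": 0, "tz": 44, "ax": 0, "ay": 0, "az": 0, "claw": 35}, {"tx": 0, "ty": 0, "tz": 44, "ax": 0, "ay": 0, "az": 0, "claw": 35}])

```text
time_s: 42.87
tcp_pos: [0.5036, 0.0669, 0.0877]
ee_rot: [[0.065, -0.998, 0.001], [-0.998, -0.065, 0.0], [-0.0, -0.001, -1.0]]
wrist_force: [-0.1, -0.1, -3.2]
gripper_width: 0.636
gripper_force: 30.0
```

Request:
servo_tool(deltas=[{"tx": 0, "ty": 0, "tz": 1.5, "ax": 0, "ay": 0, "az": 0, "claw": 35}, {"tx": 0, "ty": 0, "tz": 1.8, "ax": 0, "ay": 0, "az": 0, "claw": 35}, {"tx": 0, "ty": 0, "tz": 1.8, "ax": 0, "ay": 0, "az": 0, "claw": 35}, {"tx": 0, "ty": 0, "tz": 1.8, "ax": 0, "ay": 0, "az": 0, "claw": 62}, {"tx": 0, "ty": 0, "tz": 1.8, "ax": 0, "ay": 0, "az": 0, "claw": 84}, {"tx": 0, "ty": 0, "tz": 1.8, "ax": 0, "ay": 0, "az": 0, "claw": 84}, {"tx": 0, "ty": 0, "tz": 1.8, "ax": 0, "ay": 0, "az": 0, "claw": 84}, {"tx": 0, "ty": 0, "tz": 0, "ax": 0, "ay": 0, "az": 0, "claw": 84}, {"tx": 0, "ty": 0, "tz": -15, "ax": 0, "ay": 0, "az": 0, "claw": 84}, {"tx": 0, "ty": 0, "tz": -45, "ax": 0, "ay": 0, "az": 0, "claw": 84}, {"tx": 0, "ty": 0, "tz": -80, "ax": 0, "ay": 0, "az": 0, "claw": 84}, {"tx": 0, "ty": 0, "tz": -115, "ax": 0, "ay": 0, "az": 0, "claw": 87}])

```text
time_s: 43.87
tcp_pos: [0.5027, 0.0665, 0.2034]
ee_rot: [[0.065, -0.998, -0.001], [-0.998, -0.065, -0.001], [0.001, 0.001, -1.0]]
wrist_force: [0.5, 0.7, 0.4]
gripper_width: 0.983
gripper_force: 0.0
```

```bash
python3 - <<'E'
from fit import *
for n in("scene","side"):
    capture(n)
for l,x,y,z in(("bottle",.511,-.006,.008),("jar",.503,.067,.008),("tin",.58,.278,.004)):
  for n in("scene","side"):
    b,T=getmask(l,n,(x,y),.05)
    if b: print(l,n,b[0],*fit(l,{n:(b[1],T)},(x,y),z,False,False))
E
python3 d.py .5802 .277 .21 -3.0754
```

```text
bottle scene 4.202937985766244 [ 0.50829826 -0.00541549] 0.926530612244898
bottle side 2.846114057626063 [ 0.50680084 -0.00575313] 0.7290076335877863
jar scene 3.702572268781459 [0.50131722 0.06934143] 0.9085002707092582
jar side 2.4885310418716515 [0.50179656 0.0670448 ] 0.9475357710651828
tin scene 2.592203531089025 [0.58041357 0.27639452] 0.9624832514515409
tin side 1.8935796061906067 [0.57775755 0.27788283] 0.9628722970216238
[-205.1  -91.2   -9.6] [ 0.003 -0.001 -0.001]
44.2667 [0.5024 0.0664 0.2009] [ 25.9  12.7 -19.3  -0.  -58.2 -22.2] 0.9993299017708303
```

Bottle and jar are back in place. Now the tin.

Request:
servo_tool(deltas=[{"tx": -10, "ty": -4, "tz": -3, "ax": 0, "ay": 0, "az": 0, "claw": 87}, {"tx": -30, "ty": -13, "tz": -6, "ax": 0, "ay": 0, "az": 0, "claw": 87}, {"tx": -58, "ty": -26, "tz": -8, "ax": 0, "ay": 0, "az": 0, "claw": 87}, {"tx": -90, "ty": -40, "tz": -8, "ax": 0, "ay": 0, "az": 0, "claw": 87}, {"tx": -122, "ty": -54, "tz": -8, "ax": 0, "ay": 0, "az": 0, "claw": 87}, {"tx": -152, "ty": -68, "tz": -8, "ax": 0, "ay": 0, "az": 0, "claw": 87}, {"tx": -178, "ty": -79, "tz": -8, "ax": 0, "ay": 0, "az": 0, "claw": 87}, {"tx": -196, "ty": -87, "tz": -8, "ax": 0, "ay": 0, "az": 0, "claw": 87}, {"tx": -204, "ty": -91, "tz": -8, "ax": 0, "ay": 0, "az": 0, "claw": 87}, {"tx": -205, "ty": -91, "tz": -8, "ax": 0, "ay": 0, "az": 0, "claw": 87}, {"tx": -205, "ty": -91, "tz": -8, "ax": 0, "ay": 0, "az": 0, "claw": 87}, {"tx": -205, "ty": -91, "tz": -8, "ax": 0, "ay": 0, "az": 0, "claw": 87}])

```text
time_s: 45.27
tcp_pos: [0.5802, 0.2763, 0.21]
ee_rot: [[0.064, -0.998, -0.001], [-0.998, -0.064, -0.001], [0.001, 0.001, -1.0]]
wrist_force: [0.1, 0.4, -0.6]
gripper_width: 1.001
gripper_force: 0.0
```

```bash
python3 -c "
from h import *
capture('side')"; python3 d.py .5798 .277 .080 -3.0754
```

```text
[ -1.    0.4 130.4] [ 0.    -0.    -0.002]
45.3167 [0.5803 0.2761 0.2104] [ 39.8  25.    0.5  -0.  -65.6 -36.2] 1.0017652562261536
```

Request:
servo_tool(deltas=[{"tx": -0.5, "ty": 0.4, "tz": 8, "ax": 0, "ay": 0, "az": 0, "claw": 87}, {"tx": -0.5, "ty": 0.4, "tz": 30, "ax": 0, "ay": 0, "az": 0, "claw": 87}, {"tx": -0.5, "ty": 0.4, "tz": 60, "ax": 0, "ay": 0, "az": 0, "claw": 87}, {"tx": -0.5, "ty": 0.4, "tz": 88, "ax": 0, "ay": 0, "az": 0, "claw": 87}, {"tx": -0.5, "ty": 0.4, "tz": 110, "ax": 0, "ay": 0, "az": 0, "claw": 87}, {"tx": -0.5, "ty": 0.4, "tz": 123, "ax": 0, "ay": 0, "az": 0, "claw": 87}, {"tx": -0.5, "ty": 0.4, "tz": 129, "ax": 0, "ay": 0, "az": 0, "claw": 87}, {"tx": -0.5, "ty": 0.4, "tz": 130, "ax": 0, "ay": 0, "az": 0, "claw": 75}, {"tx": -0.5, "ty": 0.4, "tz": 130, "ax": 0, "ay": 0, "az": 0, "claw": 40}, {"tx": -0.5, "ty": 0.4, "tz": 130, "ax": 0, "ay": 0, "az": 0, "claw": 40}, {"tx": -0.5, "ty": 0.4, "tz": 130, "ax": 0, "ay": 0, "az": 0, "claw": 40}, {"tx": -0.5, "ty": 0.4, "tz": 130, "ax": 0, "ay": 0, "az": 0, "claw": 40}])

```text
time_s: 46.32
tcp_pos: [0.5805, 0.2779, 0.0815]
ee_rot: [[0.065, -0.998, 0.001], [-0.998, -0.065, 0.001], [-0.001, -0.001, -1.0]]
wrist_force: [-2.9, 0.2, 1.8]
gripper_width: 0.711
gripper_force: 23.6
```

Request:
servo_tool(deltas=[{"tx": 0, "ty": 0, "tz": 0, "ax": 0, "ay": 0, "az": 0, "claw": 40}, {"tx": 0, "ty": 0, "tz": 0, "ax": 0, "ay": 0, "az": 0, "claw": 40}, {"tx": 0, "ty": 0, "tz": 0, "ax": 0, "ay": 0, "az": 0, "claw": 40}, {"tx": 0, "ty": 0, "tz": 0, "ax": 0, "ay": 0, "az": 0, "claw": 40}])

```text
time_s: 46.65
tcp_pos: [0.5805, 0.278, 0.0815]
ee_rot: [[0.065, -0.998, 0.001], [-0.998, -0.065, 0.001], [-0.001, -0.001, -1.0]]
wrist_force: [-2.7, 0.1, 5.1]
gripper_width: 0.707
gripper_force: 30.0
```

```bash
python3 d.py .5146 -.0817 .241 -3.0754
```

```text
[ 354.5   89.1 -159.8] [-0.001  0.001 -0.001]
46.65 [0.5805 0.278  0.0815] [ 40.   32.   -7.9   0.  -50.  -36.2] 0.7070713722582351
```

Request:
servo_tool(deltas=[{"tx": 0, "ty": 0, "tz": -4, "ax": 0, "ay": 0, "az": 0, "claw": 40}, {"tx": 0, "ty": 0, "tz": -16, "ax": 0, "ay": 0, "az": 0, "claw": 40}, {"tx": 0, "ty": 0, "tz": -38, "ax": 0, "ay": 0, "az": 0, "claw": 40}, {"tx": 0, "ty": 0, "tz": -66, "ax": 0, "ay": 0, "az": 0, "claw": 40}, {"tx": 0, "ty": 0, "tz": -96, "ax": 0, "ay": 0, "az": 0, "claw": 40}, {"tx": 6, "ty": 1, "tz": -124, "ax": 0, "ay": 0, "az": 0, "claw": 40}, {"tx": 20, "ty": 5, "tz": -146, "ax": 0, "ay": 0, "az": 0, "claw": 40}, {"tx": 42, "ty": 10, "tz": -158, "ax": 0, "ay": 0, "az": 0, "claw": 40}, {"tx": 70, "ty": 17, "tz": -162, "ax": 0, "ay": 0, "az": 0, "claw": 40}, {"tx": 102, "ty": 25, "tz": -162, "ax": 0, "ay": 0, "az": 0, "claw": 40}, {"tx": 134, "ty": 33, "tz": -162, "ax": 0, "ay": 0, "az": 0, "claw": 40}, {"tx": 166, "ty": 41, "tz": -162, "ax": 0, "ay": 0, "az": 0, "claw": 40}])

```text
time_s: 47.65
tcp_pos: [0.5487, 0.1079, 0.2417]
ee_rot: [[0.065, -0.998, -0.002], [-0.998, -0.065, -0.0], [-0.0, 0.002, -1.0]]
wrist_force: [1.3, 0.1, -5.7]
gripper_width: 0.708
gripper_force: 30.0
```

Request:
servo_tool(deltas=[{"tx": 30, "ty": 8, "tz": 0, "ax": 0, "ay": 0, "az": 0, "claw": 40}, {"tx": 60, "ty": 15, "tz": 0, "ax": 0, "ay": 0, "az": 0, "claw": 40}, {"tx": 90, "ty": 23, "tz": 0, "ax": 0, "ay": 0, "az": 0, "claw": 40}, {"tx": 118, "ty": 30, "tz": 0, "ax": 0, "ay": 0, "az": 0, "claw": 40}, {"tx": 143, "ty": 37, "tz": 0, "ax": 0, "ay": 0, "az": 0, "claw": 40}, {"tx": 164, "ty": 42, "tz": 0, "ax": 0, "ay": 0, "az": 0, "claw": 40}, {"tx": 178, "ty": 46, "tz": 0, "ax": 0, "ay": 0, "az": 0, "claw": 40}, {"tx": 186, "ty": 48, "tz": 0, "ax": 0, "ay": 0, "az": 0, "claw": 40}, {"tx": 188, "ty": 48, "tz": 0, "ax": 0, "ay": 0, "az": 0, "claw": 40}, {"tx": 188, "ty": 48, "tz": 0, "ax": 0, "ay": 0, "az": 0, "claw": 40}, {"tx": 188, "ty": 48, "tz": 0, "ax": 0, "ay": 0, "az": 0, "claw": 40}, {"tx": 188, "ty": 48, "tz": 0, "ax": 0, "ay": 0, "az": 0, "claw": 40}])

```text
time_s: 48.65
tcp_pos: [0.5146, -0.0805, 0.2421]
ee_rot: [[0.066, -0.998, -0.0], [-0.998, -0.066, 0.0], [-0.0, 0.0, -1.0]]
wrist_force: [-0.0, 0.1, -5.3]
gripper_width: 0.705
gripper_force: 30.0
```

```bash
python3 -c "
from h import *
capture('side')"; python3 d.py .5146 -.0807 .0862 -3.0754
```

```text
[  0.3   0.  155.9] [0. 0. 0.]
48.7 [ 0.5146 -0.0805  0.2421] [  9.   11.9 -13.9  -0.  -64.2  -5.2] 0.7080212381744073
```

Request:
servo_tool(deltas=[{"tx": 0.3, "ty": 0, "tz": 8, "ax": 0, "ay": 0, "az": 0, "claw": 40}, {"tx": 0.3, "ty": 0, "tz": 26, "ax": 0, "ay": 0, "az": 0, "claw": 40}, {"tx": 0.3, "ty": 0, "tz": 50, "ax": 0, "ay": 0, "az": 0, "claw": 40}, {"tx": 0.3, "ty": 0, "tz": 76, "ax": 0, "ay": 0, "az": 0, "claw": 40}, {"tx": 0.3, "ty": 0, "tz": 100, "ax": 0, "ay": 0, "az": 0, "claw": 40}, {"tx": 0.3, "ty": 0, "tz": 120, "ax": 0, "ay": 0, "az": 0, "claw": 40}, {"tx": 0.3, "ty": 0, "tz": 135, "ax": 0, "ay": 0, "az": 0, "claw": 40}, {"tx": 0.3, "ty": 0, "tz": 145, "ax": 0, "ay": 0, "az": 0, "claw": 40}, {"tx": 0.3, "ty": 0, "tz": 151, "ax": 0, "ay": 0, "az": 0, "claw": 40}, {"tx": 0.3, "ty": 0, "tz": 153.5, "ax": 0, "ay": 0, "az": 0, "claw": 40}, {"tx": 0.3, "ty": 0, "tz": 154, "ax": 0, "ay": 0, "az": 0, "claw": 40}, {"tx": 0.3, "ty": 0, "tz": 154, "ax": 0, "ay": 0, "az": 0, "claw": 40}])

```text
time_s: 49.7
tcp_pos: [0.5152, -0.0815, 0.0889]
ee_rot: [[0.065, -0.998, 0.002], [-0.998, -0.065, 0.0], [0.0, -0.002, -1.0]]
wrist_force: [0.2, -0.5, -4.4]
gripper_width: 0.707
gripper_force: 30.0
```

Request:
servo_tool(deltas=[{"tx": 0, "ty": 0, "tz": 1.5, "ax": 0, "ay": 0, "az": 0, "claw": 40}, {"tx": 0, "ty": 0, "tz": 2.8, "ax": 0, "ay": 0, "az": 0, "claw": 40}, {"tx": 0, "ty": 0, "tz": 3, "ax": 0, "ay": 0, "az": 0, "claw": 40}, {"tx": 0, "ty": 0, "tz": 3, "ax": 0, "ay": 0, "az": 0, "claw": 40}, {"tx": 0, "ty": 0, "tz": 3, "ax": 0, "ay": 0, "az": 0, "claw": 68}, {"tx": 0, "ty": 0, "tz": 3, "ax": 0, "ay": 0, "az": 0, "claw": 87}, {"tx": 0, "ty": 0, "tz": 3, "ax": 0, "ay": 0, "az": 0, "claw": 87}, {"tx": 0, "ty": 0, "tz": 3, "ax": 0, "ay": 0, "az": 0, "claw": 87}, {"tx": 0, "ty": 0, "tz": 0, "ax": 0, "ay": 0, "az": 0, "claw": 87}, {"tx": 0, "ty": 0, "tz": -15, "ax": 0, "ay": 0, "az": 0, "claw": 87}, {"tx": 0, "ty": 0, "tz": -45, "ax": 0, "ay": 0, "az": 0, "claw": 87}, {"tx": 0, "ty": 0, "tz": -85, "ax": 0, "ay": 0, "az": 0, "claw": 87}])

```text
time_s: 50.7
tcp_pos: [0.5125, -0.0817, 0.1721]
ee_rot: [[0.065, -0.998, -0.007], [-0.998, -0.065, -0.0], [0.0, 0.007, -1.0]]
wrist_force: [0.5, -0.2, 0.4]
gripper_width: 0.996
gripper_force: 0.0
```

Request:
servo_tool(deltas=[{"tx": 0, "ty": 0, "tz": -40, "ax": 0, "ay": 0, "az": 0, "claw": 87}, {"tx": 0, "ty": 0, "tz": -80, "ax": 0, "ay": 0, "az": 0, "claw": 87}, {"tx": 0, "ty": 30, "tz": -100, "ax": 0, "ay": 0, "az": 0, "claw": 87}, {"tx": 0, "ty": 60, "tz": -110, "ax": 0, "ay": 0, "az": 0, "claw": 87}, {"tx": 0, "ty": 80, "tz": -110, "ax": 0, "ay": 0, "az": 0, "claw": 87}, {"tx": 0, "ty": 80, "tz": -110, "ax": 0, "ay": 0, "az": 0, "claw": 87}, {"tx": 0, "ty": 80, "tz": -110, "ax": 0, "ay": 0, "az": 0, "claw": 87}])

```text
time_s: 51.28
tcp_pos: [0.4341, -0.087, 0.2843]
ee_rot: [[0.065, -0.998, 0.003], [-0.998, -0.065, 0.0], [-0.0, -0.003, -1.0]]
wrist_force: [0.0, -0.3, 1.1]
gripper_width: 1.003
gripper_force: 0.0
```

Run:
```python
from fit import *
for n in("scene","side"): cv2.imwrite(f"pics/{n}3.png",capture(n))
for l,x,y,z in(("bottle",.511,-.006,.008),("jar",.503,.067,.008),("tin",.515,-.082,.008)):
  for n in("scene","side"):
    b,T=getmask(l,n,(x,y),.05)
    if b: print(l,n,round(b[0],1),*fit(l,{n:(b[1],T)},(x,y),z,False,False))
b,T=getmask("plane","scene",(.4534,-.3148),.02);print(*fit("plane",{"scene":(b[1],T)},(.4534,-.3148,.278),.01,True,True))
```

```text
bottle scene 4.9 [ 0.50677794 -0.00561191] 0.9129164231443601
bottle side 3.7 [ 0.50853431 -0.00728595] 0.8769816106531388
jar scene 4.1 [0.50316736 0.06801337] 0.9476241900647948
jar side 2.4 [0.50235589 0.06854996] 0.921683537559936
tin scene 5.1 [ 0.51476125 -0.08188962] 0.9676904666932589
tin side 5.3 [ 0.51487808 -0.08352763] 0.8417626439659489
[ 0.45304312 -0.31476067  0.29209477] 0.9397881996974281
```

View pics/scene3.png

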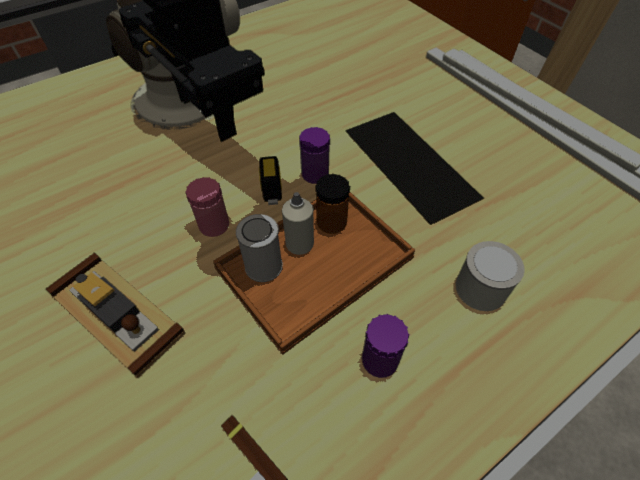

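The tin (261,250), bottle (298,225) and jar (332,205) are back in their places. The plane is on its rest at (115,310), and the bystanders have not moved.

```bash
python3 -c "
from station import *
print(finish_job())"
```

```text
the job is handed in; nothing more can be done
None
```

I handed the job in: the plane is on its rest, and the tin, bottle and jar are back in the caddy, each measured within about 5 mm of its starting spot. `finish_job()` returned no verdict.

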